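# Set up the strip-tile jig for pattern rolling

### The arm

A 7-joint arm with a two-finger parallel gripper is mounted at the origin on a cart in front of the work surface, level with it; the furniture and walls round the work are solid. World frame = base frame: x ahead of the robot, y to its left, z up, the work surface at z = 0. Lengths are in m, angles in degrees, forces in N, time in s.
With the tool pointing down it reaches from about 0.4 to 0.85 m from the base axis. Payload 10.4 kg.
Tool frame: the origin (TCP) lies between the finger pads; the fingertips stand 19 mm ahead of it and the grasp point (between the pads) is the TCP; z points along the fingers, y is the line along which they close (so a half turn about z gives the same grasp; the last joint's range is limited). The gripper opens to 87 mm and grips with 3 to 60 N. Pads are 19 mm wide; open, the fingers measure 117 mm over their backs; the gripper's body (75 mm by 190 mm) begins 51 mm behind the grasp point.
Start: joints at [-1.295, 19.034, -3.707, 83.658, 1.238, 77.344, -5.071], TCP at [0.625, 0, 0.202] pointing down, gripper open.
Joint ranges: [-148.97, 148.97], [-28.65, 121.19], [-84.17, 76.75], [9.2, 138.47], [-72.65, 252.65], [3.7, 117.97], [-149.18, 149.18]. Speed limits (degrees/s): [127.2, 127.2, 159.86, 159.86, 180, 180, 180].

### API

Orientations are given as [roll, pitch, yaw] about the fixed x, y, z axes, in that order (R = Rz(yaw) Ry(pitch) Rx(roll)).
In Python, from bench import manip gives the robot as it stands.
- The arm moves only by the shell command python3 -m creep 'ROWS'. ROWS is a JSON object of lists of equal length, an entry for each row: "translation": the shift along the tool's x, y, z normalised to -1 to 1, where 1 is 150 mm, a list of three; "angular": the turn, a rotation vector about the tool's x, y, z normalised to -1 to 1, where 1 is 30 degrees, a list of three; "grip": the closure, from 0 (fully open) to 1 (shut). In form: {"translation": [[dx, dy, dz], ...], "angular": [[ax, ay, az], ...], "grip": [grip, ...]}. A call has 1 to 20 rows; each row is the pose to reach, as a shift and turn from the pose commanded when the call began, along the tool's axes at that moment; what a row does not reach only later rows make up. A row lasts 1/10 s, in which the tool goes at most 50 mm and 8.59 degrees, less where a joint would pass 70% of its speed; a pose out of reach is approached as far as the arm can. A call with a number of a shift or a turn outside -1 to 1 is refused whole. A call with a gripper value outside its range is refused whole. The fingers move at their own pace and stop on an object; the grip force is fixed at half the most. Time passes only in rows, so rows that repeat a pose let the fingers close. It gives the time, the measured TCP pose, the force, the opening and the grip force at its end, in the units of the state.
- manip.read_state(): the state, without advancing time (a new reading comes with each control period).
- manip.snapshot(name): name is "scene" or "side" or "wrist"; returns a dict with "img" (480x640x3 uint8, red, green, blue), "z_map" (480x640 float32, m along the optical axis (not along the pixel's ray), 0 where there is no reading), "fx", "fy", "cx", "cy" (pixels), "R" (3x3) and "t" (3): a world point X has camera coordinates R X + t. Camera axes: x right, y down, z forward; pixel columns grow to the right and rows downward; lengths in m; the calibration is good to about 2 mm. A picture is of the moment at which its call begins.
- manip.hand_in(): hands the job in; it is judged then, once.
The state is a dict: "clock": time; "joint_positions": joint angles; "joint_velocities": joint speeds; "joint_torque": joint torques, N m; "eef_pos": TCP position; "tcp_rot": TCP orientation; "contact_force": force on the tool from outside, world axes, zero at the start; "torque": the same for the moment, N m; "grip_width": finger opening in m; "grasp_force": force on a finger pad.
Only numpy, scipy, OpenCV 4.12 (cv2) and the standard library are available. Lean on these libraries where they do the work, as an engineer would, in place of code of your own. Each camera call takes 0.05 s, during which the arm holds its last target. There are 200 camera calls.

### The job

Get the tile jig ready for pattern rolling: swing its keeper rail right open, load every bisque strip from the ware board into a lane of its own, pressed in against the sprung follower and lying flat behind the metal fence, then swing the rail fully shut over the strip ends. Lay the ridged roller from its cradle into the V-rests at the spring end of the jig, and slide the dark slip cup along its drip mat from the white ring to the orange ring without lifting or tipping it. Let go of everything, and leave the red rubber rib and the white jar where they are.

Things in the scene. Friction and masses are not known exactly. Their poses are not given: they have to be found in the camera images.
- jig: Tile jig, fixed, plywood base 200 (x) x 272 (y) x 15 mm. Origin at table height under the lanes' middle; three lanes run along y; +y to fence and rail, -y to the springs. Lane floor: ribs 22 mm wide, top 30 mm up. Aluminium fence y 65-75 mm, top 38 mm up. Guides (top 37 mm) 34 mm apart at y 46-65 and -50 to -30 mm. Spring housing y -146 to -118 mm, top 60 mm, under the roller rest.
- lane_1 (a point): Where a strip's centre is when seated in lane 1 (jig x = -56 mm, y = 0, 36 mm up): flat on the lane floor, one end against the fence, the other pressed by the follower. The spring holds a strip at the height it was let go, so press it down flat. Axes as the jig's. 26 mm free for fingers between seated strips, 15 mm deep below the lane floor.
- lane_2 (a point): The same for lane 2, the middle one (jig x = 0).
- lane_3 (a point): The same for lane 3 (jig x = +56 mm).
- follower_1 (a joint): Travel (m) of lane 1's sprung follower, a block 26 mm wide, 31 to 57 mm up. 0 = relaxed, face at jig y = -53 mm; grows as it is pushed to -y, at most 0.035; 3 N to start, then 200 N/m. Seated strip: 0.012. The relaxed gap to the fence is 118 mm for a 130 mm strip: a strip held level above the fence pushes it back over 12 mm (say 18), then goes down behind the fence.
- follower_2 (a joint): The same for lane 2.
- follower_3 (a joint): The same for lane 3.
- keeper_rail (a joint): Angle (rad) of the keeper rail, a steel flat 176 mm long hinged along the jig's x beyond the fence. 0 = shut, level over the fence and the last 13 mm of the strips, 1.5 mm above seated ones (one standing up blocks it). Grows as the rail swings up and over towards jig +y; 1.75 = fully open, leaning back. The stiff hinge (0.09 N m) stays at any angle.
- rail_handle (a point): Middle of the rail's red handle, a round bar 10 mm thick, 72 mm long, parallel to the hinge; pinched from above it turns in the fingers as the rail swings. Circle of 75 mm radius about rail_hinge: shut, 50 mm on the hinge's -y side and 56 mm above it; fully open, 64 mm on its +y side and 39 mm above it.
- rail_hinge (a point): Middle of the keeper rail's hinge line (jig x = 0, y = 98 mm, 46 mm up). Axes as the jig's.
- strip_1: Terracotta-red bisque tile strip, loose, 130 x 30 x 12 mm, 95 g; alike on both faces and either way round. Origin at its centre, x along it, z across its 12 mm thickness. Some strips may be absent.
- strip_2: Cream bisque tile strip, otherwise as strip_1.
- strip_3: Buff-brown bisque tile strip, otherwise as strip_1.
- ware_board: Flat wooden board, fixed, 270 mm (x) by 230 mm (y), 10 mm thick, on which the strips lie side by side. Origin at the centre of its underside.
- roller: Ridged black pattern roller, loose, about 220 g: barrel 40 mm in diameter, 150 mm long, with wooden axle stubs 14 mm in diameter sticking out 25 mm at each end. Origin at its centre; x along its axle; y and z turn with it as it rolls.
- cradle: Wooden cradle, fixed, base 210 x 80 x 12 mm, with V-saddles 10 mm thick at x = +-88 mm in which the roller's stubs lie; the axle is then 57 mm up, along the cradle's x. Saddles reach 65 mm up. Origin at the centre of its underside.
- roller_rest (a point): Where the roller's centre is when it lies in the jig's V-rests: jig y = -134 mm, 90 mm up, axle along the jig's x. The rests are 90-degree V-saddles 10 mm thick at x = +-88 mm, 35 mm wide at the mouth, reaching 98 mm up; the barrel has 8 mm play at each end. Carrying the roller over, keep clear of the tall drawer chest at the back right (front and knobs beyond x = 0.68 m, y below -0.19 m).
- drip_mat: Grey drip mat, fixed flat on the table, 80 mm (x) by 310 mm (y), 2 mm thick, with the two ring marks on it. Origin at the centre of its underside.
- slip_cup: Dark brown cup, loose, 62 mm in diameter at the rim, 59 mm high, 150 g. Origin at the centre of its underside.
- work_ring: Orange ring printed on the mat, 74 mm in diameter: where the cup must stand. Origin at its centre. It may be at either end of the mat.
- store_ring: White ring printed on the mat, 74 mm in diameter, where the cup stands at first. Origin at its centre.
- red_rib: Red rubber rib, a bystander, 37 x 92 x 8 mm, behind the jig to the left.
- white_jar: White glaze jar with a lid, a bystander, 54 mm in diameter, 62 mm high, behind the ware board.
There are look-alikes about, which are no part of the job. What is meant by the slip_cup is not green, and is the larger of those in its own colour.

How it is judged (in metres and radians):
On the way, in this order (a step that is already met when the one before it is completed fails the run):
1. the keeper rail is swung open (past 1.4 rad) (value of joint keeper_rail above 1.4 rad), for 0.2 s.
2. every strip present lies seated in a lane, with the rail still open (((horizontal distance between strip_1 and lane_1 below 0.006 m and z of strip_1 in the frame of lane_1 between -0.003 and 0.003 m and angle between the x axis of strip_1 and the y axis of jig, either way round below 0.06 rad) or (horizontal distance between strip_1 and lane_2 below 0.006 m and z of strip_1 in the frame of lane_2 between -0.003 and 0.003 m and angle between the x axis of strip_1 and the y axis of jig, either way round below 0.06 rad) or (horizontal distance between strip_1 and lane_3 below 0.006 m and z of strip_1 in the frame of lane_3 between -0.003 and 0.003 m and angle between the x axis of strip_1 and the y axis of jig, either way round below 0.06 rad)) and ((horizontal distance between strip_2 and lane_1 below 0.006 m and z of strip_2 in the frame of lane_1 between -0.003 and 0.003 m and angle between the x axis of strip_2 and the y axis of jig, either way round below 0.06 rad) or (horizontal distance between strip_2 and lane_2 below 0.006 m and z of strip_2 in the frame of lane_2 between -0.003 and 0.003 m and angle between the x axis of strip_2 and the y axis of jig, either way round below 0.06 rad) or (horizontal distance between strip_2 and lane_3 below 0.006 m and z of strip_2 in the frame of lane_3 between -0.003 and 0.003 m and angle between the x axis of strip_2 and the y axis of jig, either way round below 0.06 rad)) and ((horizontal distance between strip_3 and lane_1 below 0.006 m and z of strip_3 in the frame of lane_1 between -0.003 and 0.003 m and angle between the x axis of strip_3 and the y axis of jig, either way round below 0.06 rad) or (horizontal distance between strip_3 and lane_2 below 0.006 m and z of strip_3 in the frame of lane_2 between -0.003 and 0.003 m and angle between the x axis of strip_3 and the y axis of jig, either way round below 0.06 rad) or (horizontal distance between strip_3 and lane_3 below 0.006 m and z of strip_3 in the frame of lane_3 between -0.003 and 0.003 m and angle between the x axis of strip_3 and the y axis of jig, either way round below 0.06 rad)) and value of joint keeper_rail above 0.6 rad), for 0.2 s.
3. the keeper rail is shut over the strips (below 0.06 rad) (value of joint keeper_rail below 0.06 rad and ((horizontal distance between strip_1 and lane_1 below 0.006 m and z of strip_1 in the frame of lane_1 between -0.003 and 0.003 m and angle between the x axis of strip_1 and the y axis of jig, either way round below 0.06 rad) or (horizontal distance between strip_1 and lane_2 below 0.006 m and z of strip_1 in the frame of lane_2 between -0.003 and 0.003 m and angle between the x axis of strip_1 and the y axis of jig, either way round below 0.06 rad) or (horizontal distance between strip_1 and lane_3 below 0.006 m and z of strip_1 in the frame of lane_3 between -0.003 and 0.003 m and angle between the x axis of strip_1 and the y axis of jig, either way round below 0.06 rad)) and ((horizontal distance between strip_2 and lane_1 below 0.006 m and z of strip_2 in the frame of lane_1 between -0.003 and 0.003 m and angle between the x axis of strip_2 and the y axis of jig, either way round below 0.06 rad) or (horizontal distance between strip_2 and lane_2 below 0.006 m and z of strip_2 in the frame of lane_2 between -0.003 and 0.003 m and angle between the x axis of strip_2 and the y axis of jig, either way round below 0.06 rad) or (horizontal distance between strip_2 and lane_3 below 0.006 m and z of strip_2 in the frame of lane_3 between -0.003 and 0.003 m and angle between the x axis of strip_2 and the y axis of jig, either way round below 0.06 rad)) and ((horizontal distance between strip_3 and lane_1 below 0.006 m and z of strip_3 in the frame of lane_1 between -0.003 and 0.003 m and angle between the x axis of strip_3 and the y axis of jig, either way round below 0.06 rad) or (horizontal distance between strip_3 and lane_2 below 0.006 m and z of strip_3 in the frame of lane_2 between -0.003 and 0.003 m and angle between the x axis of strip_3 and the y axis of jig, either way round below 0.06 rad) or (horizontal distance between strip_3 and lane_3 below 0.006 m and z of strip_3 in the frame of lane_3 between -0.003 and 0.003 m and angle between the x axis of strip_3 and the y axis of jig, either way round below 0.06 rad))), for 0.2 s.
At the end, for the whole second after the job is handed in: Every strip present is seated in its own lane (6 mm, 3 mm in height, 0.06 rad), the rail shut (below 0.06 rad), the roller in the jig's V-rests (11 mm, 0.08 rad), the cup upright on the mat within 14 mm of the orange ring's centre, all at rest (all of step 3 and linear speed of each of strip_1, strip_2, strip_3, roller, slip_cup below 0.02 m/s and distance between roller and roller_rest below 0.011 m and angle between the x axis of roller and the x axis of jig, either way round below 0.08 rad and horizontal distance between slip_cup and work_ring below 0.014 m and angle between slip_cup's own z axis and vertical below 0.1 rad and height (world z) of slip_cup below 0.006 m); the robot touches nothing.
It fails at once if the slip cup is lifted off the mat (more than 12 mm) or tipped (more than 0.35 rad) (height (world z) of slip_cup above 0.014 m or angle between slip_cup's own z axis and vertical above 0.35 rad).
It fails at once if a bystander (red rib or white jar) is moved more than 30 mm (distance of any of red_rib, white_jar from where it was at the start of the episode above 0.03 m).
It fails at once if the roller falls to the floor (height (world z) of roller below -0.1 m).
Of strip_1, strip_2, strip_3 only 2 to 3 are there at a start; the rules pass over those that are not, and their reading is None.
At some moment in a run one of strip_1, strip_2, strip_3, slip_cup may be knocked a few centimetres aside while the robot is not near it.
Once in a run the grip may slacken for a moment while it holds something.
It also fails if it takes over 210 s, if anything falls off the work surface, if the arm or the gripper's body presses on something with over 40 N, if the wrist force passes 120 N, or if a joint passes its speed limit or range.

## Working session

There is one attempt and no reset: what is moved stays moved. The work goes in short steps, Python scripts to look and compute and a shell command to move; the robot and the scene stay as the last step left them, time stands still between calls to the robot, and variables do not carry over. Pictures are saved under pics/ and viewed, at most 14 in all, crops included, and the job is handed in when it is done.

```bash
mkdir -p pics; ls
cat > h.py <<'E'
import numpy as np, cv2, pickle
from bench import manip
from scipy.spatial.transform import Rotation as Ro
def snap(n, f):
    s=manip.snapshot(n); pickle.dump(s,open(f'pics/{f}.pkl','wb')); cv2.imwrite(f'pics/{f}.png',s['img'][:,:,::-1]); return s
def load(f): return pickle.load(open(f'pics/{f}.pkl','rb'))
def px(s,u,v,w=1):
    z=s['z_map'][v-w:v+w+1,u-w:u+w+1]; z=np.median(z[z>0]) if (z>0).any() else np.nan
    return s['R'].T@(np.array([(u-s['cx'])/s['fx']*z,(v-s['cy'])/s['fy']*z,z])-s['t'])
def onz(s,u,v,h):
    d=s['R'].T@np.array([(u-s['cx'])/s['fx'],(v-s['cy'])/s['fy'],1]); c=-s['R'].T@s['t']; return c+d*(h-c[2])/d[2]
def proj(s,X):
    p=s['R']@np.array(X)+s['t']; return s['fx']*p[0]/p[2]+s['cx'], s['fy']*p[1]/p[2]+s['cy']
def cloud(s):
    v,u=np.mgrid[:480,:640]; z=s['z_map']; P=np.stack([(u-s['cx'])/s['fx']*z,(v-s['cy'])/s['fy']*z,z],-1)
    return (P-s['t'])@s['R']
def crop(s,f,u0,v0,u1,v1,k):
    im=s['img'][v0:v1,u0:u1,::-1]; cv2.imwrite(f'pics/{f}.png',cv2.resize(im,None,fx=k,fy=k,interpolation=cv2.INTER_CUBIC))
E
python3 - <<'E'
from h import *
a=snap('scene','sc0'); b=snap('side','si0'); c=snap('wrist','wr0')
for s in(a,b,c): print(s['fx'],(-s['R'].T@s['t']).round(3),s['R'].round(2).tolist())
print(manip.read_state())
E
```

```text
pics
592.4260958003897 [0.088 0.77  0.987] [[-0.84, -0.54, 0.01], [-0.39, 0.61, -0.69], [0.36, -0.59, -0.72]]
551.9110309037918 [ 0.476 -1.105  0.976] [[1.0, -0.04, 0.01], [-0.02, -0.61, -0.79], [0.04, 0.79, -0.61]]
338.3939808769921 [0.625 0.079 0.384] [[1.0, 0.0, -0.0], [0.0, -0.96, 0.29], [-0.0, -0.29, -0.96]]
{'clock': 0.15, 'joint_positions': array([-1.29207201, 19.06191037, -3.7055977 , 83.69222513,  1.23892704,
       77.34274972, -5.069102  ]), 'joint_velocities': array([ 0.05460905, -0.07416951, -0.0108767 , -0.02503448,  0.01040748,
        0.01013717, -0.04736862]), 'joint_torque': array([ 1.82067095e-03, -6.23630190e+01,  2.54254905e-02, -3.90143681e+01,
       -6.11935230e-02,  3.71907104e-02, -1.53469024e-06]), 'eef_pos': array([ 6.24712170e-01, -5.40329757e-05,  2.01178420e-01]), 'tcp_rot': array([-1.79943122e+02,  4.12926552e-03,  8.99986139e+01]), 'contact_force': array([ 0.93386403, -0.36179886,  0.52936788]), 'torque': array([0.01270793, 0.00640046, 0.02027537]), 'grasp_force': 0.0, 'grip_width': 0.08702815830857552}
```

View pics/sc0.png

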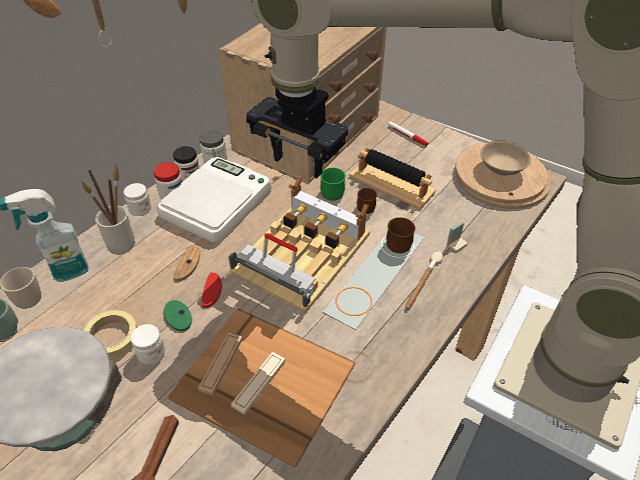

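View pics/si0.png

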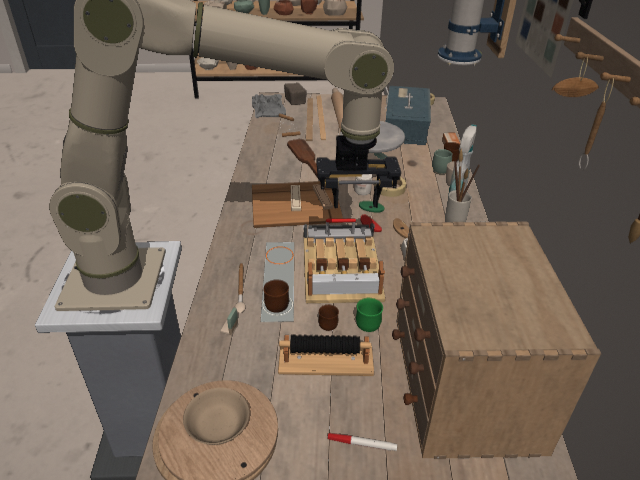

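Scene view: the brown strip is at (221,363) and the cream strip at (260,382). I see no red strip so far. Cup candidates are the large brown cup on the mat (400,233), the small brown one (367,201) and the green one (333,183), so the large brown cup fits the description. The jig's red handle is at (281,243), the roller at (395,173), and the orange ring at (353,301).

Run:
```python
from h import *
a=load('sc0'); b=load('si0')
crop(a,'c1',165,165,445,375,2.85)
for n,u,v in [('cup rim?',400,222),('brown',221,363),('cream',260,382),('handle',281,243),('roller',395,170),('orange C',353,301)]: print(n,px(a,u,v).round(4))
P=cloud(a); im=a['img'].astype(int)
Q=cloud(b)
# top-down orthomap of heights & colours from both cams
def ortho(name,x0,x1,y0,y1,k=1000):
    H=np.full((int((x1-x0)*k),int((y1-y0)*k)),-1.); C=np.zeros(H.shape+(3,),np.uint8)
    for s,W in((a,P),(b,Q)):
        ok=(s['z_map']>0)&(W[...,0]>x0)&(W[...,0]<x1)&(W[...,1]>y0)&(W[...,1]<y1)&(W[...,2]<.13)
        w=W[ok];c=s['img'][ok]; i=((w[:,0]-x0)*k).astype(int);j=((w[:,1]-y0)*k).astype(int)
        o=np.argsort(w[:,2]); 
        for I,J,z,cc in zip(i[o],j[o],w[o,2],c[o]):
            if z>H[I,J]: H[I,J]=z;C[I,J]=cc
    return H,C
H,C=ortho('t',.42,.82,-.35,.42)
C=cv2.dilate(C[::-1,::-1],np.ones((2,2)))
cv2.imwrite('pics/or.png',C[:,:,::-1])
```

```text
cup rim? [ 0.442  -0.1348  0.0502]
brown [0.5617 0.3585 0.0223]
cream [0.4771 0.3505 0.0205]
handle [0.5969 0.1074 0.1069]
roller [ 0.5295 -0.2753  0.0648]
orange C [0.4351 0.0826 0.001 ]Traceback (most recent call last):
  File "<stdin>", line 17, in <module>
  File "<stdin>", line 15, in ortho
IndexError: index 399 is out of bounds for axis 0 with size 399
```

View pics/c1.png

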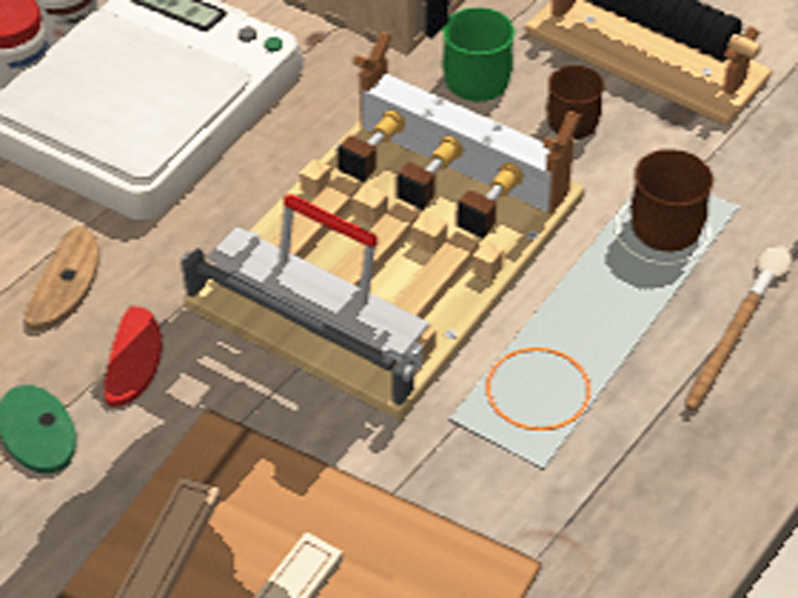

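Crop: the brown cup on the white ring at crop (672,200) is clearly larger than the small one at (574,100), so the choice stands. The jig's +y axis points towards the ware board.

```bash
cat > fit.py <<'E'
from h import *
def box(s,xy0,xy1,z0,z1,f=None):
    W=cloud(s); m=(s['z_map']>0)&(W[...,0]>xy0[0])&(W[...,0]<xy1[0])&(W[...,1]>xy0[1])&(W[...,1]<xy1[1])&(W[...,2]>z0)&(W[...,2]<z1)
    if f is not None: m&=f(s['img'].astype(int))
    m=cv2.morphologyEx(m.astype(np.uint8),cv2.MORPH_OPEN,np.ones((2,2)))>0
    return W[m]
def rect(p):
    r=cv2.minAreaRect((p[:,:2]*1000).astype(np.float32)); return [np.round(x,1).tolist() if hasattr(x,'__len__') else round(x,1) for x in r], np.median(p[:,2]).round(4), len(p)
red=lambda i:(i[...,0]>120)&(i[...,1]<70)&(i[...,2]<70)
black=lambda i:(i.max(-1)<70)
def rep(tag):
    for n in(('sc','si','wr') if isinstance(tag,int) else [tag]):
        s=load(f'{n}{tag}') if isinstance(tag,int) else load(tag); print(n)
        for nm,a in dict(handle=((.5,.0),(.72,.2),.085,.13,red),
            housing=((.45,-.2),(.72,-.02),.054,.063),
            base=((.45,-.2),(.72,.19),.011,.018), strips=((.42,.24),(.68,.45),.017,.03),
            roller=((.4,-.36),(.67,-.2),.05,.09,black), cup=((.38,-.2),(.5,-.08),.052,.07),
            ring=((.38,.0),(.5,.15),-.003,.006,lambda i:(i[...,0]>190)&(i[...,2]<100))).items():
            p=box(s,*a)
            if len(p)>5: print(nm,*rect(p), p.mean(0).round(4))
            if nm=='strips':
                m=0
                W=cloud(s);m=(s['z_map']>0)&(W[...,0]>.42)&(W[...,0]<.68)&(W[...,1]>.24)&(W[...,1]<.45)&(W[...,2]>.0165)&(W[...,2]<.03)
                k,l=cv2.connectedComponents(m.astype(np.uint8))
                for j in range(1,k):
                    if (l==j).sum()>60: print('  S',*rect(W[l==j]),s['img'][l==j].mean(0).round())
E
python3 -c "
from fit import *
rep(0)"
```

```text
sc
handle [[601.5, 77.8], [65.9, 82.6], 88.6] 0.1065 151 [0.5985 0.1041 0.1034]
housing [[334.0, 229.0], [230.7, 1166.6], 35.6] 0.0591 746 [ 0.5916 -0.081   0.0629]
base [[448.6, 342.1], [290.3, 1081.4], 25.1] 0.0148 2577 [0.5773 0.0569 0.0198]
strips [[335.7, 492.4], [225.9, 709.5], 59.4] 0.0215 2115 [0.5216 0.3584 0.0232]
  S [[566.2, 356.3], [32.0, 132.9], 13.2] 0.0216 1010 [132. 107.  84.]
  S [[676.3, 406.8], [7.2, 35.2], 0.2] 0.0239 66 [120. 113. 103.]
  S [[482.0, 350.1], [32.6, 131.0], 1.1] 0.0217 1085 [178. 162. 139.]
roller [[362.5, 210.7], [151.5, 1237.5], 19.2] 0.0688 875 [ 0.5312 -0.2782  0.0695]
cup [[421.7, -134.1], [110.4, 59.8], 72.0] 0.0557 214 [ 0.4297 -0.118   0.0523]
si
handle [[620.9, 164.9], [156.3, 69.1], 85.0] 0.1022 71 [0.6155 0.1376 0.0719]
housing [[583.9, -551.6], [238.9, 1101.7], 1.2] 0.0585 649 [ 0.6028 -0.0984  0.061 ]
base [[593.3, -476.4], [1262.0, 204.6], 88.7] 0.0146 1323 [ 0.5961 -0.0162  0.0202]
strips [[529.1, -342.0], [1526.4, 127.3], 89.6] 0.021 432 [0.5254 0.3324 0.025 ]
  S [[481.2, 346.5], [137.8, 28.3], 89.6] 0.0214 222 [139. 123. 105.]
  S [[564.9, 352.2], [32.1, 139.4], 12.5] 0.0211 222 [91. 73. 58.]
roller [[478.9, -654.2], [889.0, 148.8], 80.2] 0.0694 1143 [ 0.5381 -0.3091  0.0696]
cup [[429.4, -97.8], [100.7, 58.3], 88.8] 0.0546 175 [ 0.4305 -0.113   0.0523]
wr
handle [[604.7, 92.4], [83.5, 25.9], 0.0] 0.1076 1150 [0.6033 0.1011 0.1078]
housing [[631.6, -107.2], [254.6, 273.3], 45.1] 0.06 4086 [ 0.6123 -0.0887  0.0593]
base [[584.0, -25.0], [265.6, 351.8], 0.5] 0.0151 17612 [0.6048 0.0253 0.0176]
cup [[511.7, -33.5], [196.6, 26.5], 49.6] 0.0578 146 [ 0.4591 -0.0965  0.0657]
ring [[434.6, 80.8], [74.3, 75.9], 89.8] 0.0024 425 [0.4349 0.0831 0.0024]
```

```bash
sed -i 's/    m=cv2.morph.*/    m=m\&(cv2.morphologyEx(m.astype(np.uint8),cv2.MORPH_OPEN,np.ones((3,3)))>0)/' fit.py
python3 - <<'E'
from fit import *
rep(0)
s=load('wr0'); W=cloud(s)
# jig yaw: base outline at z 15, wrist
p=box(s,(.45,-.2),(.72,.19),.012,.0175); print(p.min(0),p.max(0))
for x in(.5,.55,.65): pass
E
```

```text
sc
handle [[601.6, 104.7], [11.9, 76.6], 88.3] 0.1069 149 [0.6006 0.1054 0.1066]
housing [[567.7, -82.0], [244.5, 57.0], 9.9] 0.0596 555 [ 0.5922 -0.077   0.0594]
base [[602.0, 29.6], [271.4, 200.4], 90.0] 0.0148 2071 [0.5824 0.0597 0.0148]
strips [[572.7, 356.4], [219.4, 132.1], 3.9] 0.0217 2072 [0.5232 0.3566 0.0218]
  S [[566.2, 356.3], [32.0, 132.9], 13.2] 0.0216 1010 [132. 107.  84.]
  S [[676.3, 406.8], [7.2, 35.2], 0.2] 0.0239 66 [120. 113. 103.]
  S [[482.0, 350.1], [32.6, 131.0], 1.1] 0.0217 1085 [178. 162. 139.]
roller [[540.3, -287.7], [41.4, 153.0], 89.8] 0.0698 871 [ 0.5362 -0.2821  0.0679]
cup [[429.5, -112.6], [59.6, 64.8], 47.2] 0.058 186 [ 0.4323 -0.1154  0.058 ]
si
handle [[607.2, 97.1], [59.9, 13.0], 1.1] 0.105 69 [0.6072 0.0967 0.1051]
housing [[599.8, -83.4], [32.7, 165.5], 89.8] 0.0592 506 [ 0.5993 -0.0841  0.0591]
base [[600.1, -3.5], [222.1, 199.8], 89.8] 0.0145 880 [ 0.5879 -0.0006  0.0145]
strips [[524.6, 349.8], [124.6, 136.7], 4.0] 0.0213 413 [0.5218 0.3444 0.0215]
  S [[481.2, 346.5], [137.8, 28.3], 89.6] 0.0214 222 [139. 123. 105.]
  S [[564.9, 352.2], [32.1, 139.4], 12.5] 0.0211 222 [91. 73. 58.]
roller [[536.8, -300.8], [33.3, 149.1], 86.5] 0.071 1125 [ 0.5363 -0.3054  0.0689]
cup [[428.8, -115.9], [63.1, 57.8], 58.5] 0.0578 98 [ 0.429  -0.1078  0.0577]
wr
handle [[601.5, 101.8], [8.8, 78.9], 90.0] 0.1076 1148 [0.6024 0.1019 0.1075]
housing [[585.0, -130.5], [130.8, 269.9], 89.8] 0.0599 4027 [ 0.6106 -0.0867  0.0597]
base [[600.8, -24.1], [351.0, 200.3], 89.8] 0.0151 17370 [0.604  0.0269 0.0151]
cup [[453.7, -101.2], [6.0, 29.0], 24.9] 0.0579 146 [ 0.4541 -0.1001  0.0576]
ring [[427.1, 117.8], [2.1, 2.4], 86.4] 0.0022 9 [0.427  0.1178 0.0022]
[ 0.50094165 -0.07568417  0.01200698] [0.70126143 0.15159893 0.01749777]
```

View pics/wr0.png

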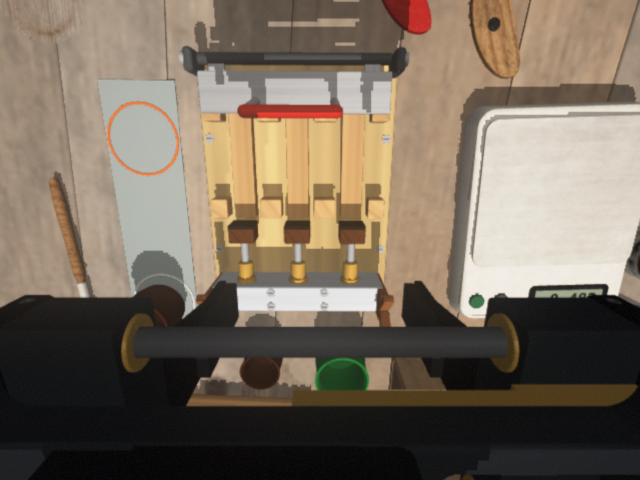

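Wrist view: the jig is square to the world axes, with the handle at (290,111), follower blocks at (243,232), (298,232) and (352,232), the housing at (300,293) and the orange ring at (143,138).

Run:
```python
from h import *
for n in('wr0','sc0','si0'):
    s=load(n);W=cloud(s);ok=s['z_map']>0
    for x0,x1 in((.597,.605),(.56,.575),(.52,.6)):
        o=[]
        for y in np.arange(-.11,.2,.004):
            m=ok&(W[...,0]>x0)&(W[...,0]<x1)&(abs(W[...,1]-y)<.002)&(W[...,2]<.12)
            o.append(f'{y*1000:.0f}:{np.percentile(W[...,2][m],90)*1000:.0f}' if m.sum()>1 else '-')
        print(n,x0,' '.join(o))
s=load('wr0');W=cloud(s)
# follower dark faces
for u in(243,298,352): print(px(s,u,230), px(s,u,238),px(s,u,243))
print([px(s,u,v).round(4).tolist() for u,v in((188,60),(400,60),(300,58),(218,208),(375,208))])
```

```text
wr0 0.597 - - - - -94:60 -90:61 -86:61 -82:61 -78:61 -74:61 -70:61 -66:60 -62:54 -58:51 -54:52 -50:52 -46:52 -42:50 -38:47 -34:47 -30:47 -26:47 -22:48 -18:58 -14:58 -10:58 -6:58 -2:57 2:31 6:31 10:31 14:31 18:31 22:31 26:31 30:31 34:31 38:31 42:31 46:31 50:31 54:31 58:31 62:31 66:31 70:31 74:31 78:31 82:31 86:31 90:31 94:31 98:108 102:109 106:108 - 114:50 118:50 122:50 126:50 130:50 134:50 138:50 - 146:50 150:52 154:51 - - 166:1 170:1 174:1 178:1 182:1 186:1 190:1 194:1 198:1
wr0 0.56 - - - - -94:60 -90:62 -86:62 -82:61 -78:61 -74:62 -70:62 -66:59 -62:16 -58:16 -54:16 -50:16 -46:16 -42:16 -38:16 -34:16 -30:16 -26:16 -22:16 -18:16 -14:16 -10:16 -6:16 -2:15 2:37 6:38 10:38 14:38 18:38 22:37 26:16 30:16 34:16 38:16 42:16 46:16 50:16 54:16 58:16 62:16 66:16 70:16 74:16 78:16 82:16 86:16 90:16 94:16 98:107 102:109 106:108 110:89 114:69 118:51 122:50 126:50 130:50 134:50 138:50 142:47 146:50 150:51 154:51 - - 166:0 170:0 174:1 178:1 182:1 186:1 190:1 194:1 198:1
wr0 0.52 - - - - -94:60 -90:61 -86:62 -82:61 -78:61 -74:61 -70:61 -66:59 -62:53 -58:51 -54:50 -50:50 -46:50 -42:47 -38:45 -34:46 
[... 2764 characters left out ...]
:32 34:32 38:31 42:31 46:32 50:33 54:31 58:30 62:30 66:31 70:32 74:29 78:30 82:29 86:30 90:50 94:107 98:106 102:92 106:59 110:52 114:50 118:50 122:51 126:51 130:51 134:51 138:50 142:54 146:52 150:50 154:49 - - - - - - - - - - -
[ 0.54811445 -0.00509956  0.05718012] [ 0.54756048 -0.01339579  0.05714557] [ 0.5470627  -0.01882881  0.05650207]
[ 0.60290732 -0.00516434  0.0569008 ] [ 0.60278555 -0.0133186   0.05738911] [ 0.60267385 -0.01861698  0.05718013]
[ 0.65673727 -0.00509189  0.05715254] [ 0.65696271 -0.01336555  0.0571961 ] [ 0.65711517 -0.01862581  0.05712331]
[[0.5084, 0.1481, 0.0511], [0.6952, 0.1479, 0.0521], [0.6072, 0.1497, 0.0509], [0.5191, 0.0133, 0.0373], [0.6817, 0.0135, 0.0381]]
```

```bash
python3 -m creep '{"translation":[[0.3,-0.07,0],[0.6,-0.14,0],[0.68,-0.155,0],[0.68,-0.155,0]],"angular":[[0,0,-0.28],[0,0,-0.56],[0,0,-0.84],[0,0,-1]],"grip":[0.4,0.4,0.4,0.4]}'
python3 -m creep '{"translation":[[0,0,0],[0,0,0],[0,0,0],[0,0,0]],"angular":[[0,0,-0.28],[0,0,-0.56],[0,0,-0.84],[0,0,-1]],"grip":[0.4,0.4,0.4,0.4]}'
python3 -m creep '{"translation":[[0,0,0],[0,0,0],[0,0,0],[0,0,0],[0,0,0]],"angular":[[0,0,-0.28],[0,0,-0.56],[0,0,-0.84],[0,0,-1],[0,0,-1]],"grip":[0.4,0.4,0.4,0.4,0.4]}'
python3 - <<'E'
from fit import *
s=snap('wrist','wr1'); st=manip.read_state(); print(st['clock'],st['eef_pos'],st['tcp_rot'])
W=cloud(s);m=box(s,(.5,.05),(.72,.2),.085,.13,red); print(rect(m),m.mean(0))
E
```

```text
clock: 0.55
eef_pos: [0.6007, 0.1058, 0.2016]
tcp_rot: [180.0, -0.1, 120.6]
contact_force: [0.1, -0.4, -0.6]
grip_width: 0.0627
grasp_force: 0.0
clock: 0.95
eef_pos: [0.6016, 0.102, 0.2014]
tcp_rot: [-180.0, -0.0, 150.3]
contact_force: [0.7, -0.3, 0.5]
grip_width: 0.0523
grasp_force: 0.0
clock: 1.45
eef_pos: [0.6016, 0.1019, 0.2014]
tcp_rot: [-180.0, -0.0, -179.9]
contact_force: [0.3, 0.4, 0.5]
grip_width: 0.0521
grasp_force: 0.0
1.5 [0.60163675 0.10192346 0.20148802] [ 1.79997775e+02 -2.54655665e-02  1.79877475e+02]
([[601.0, 104.1], [5.2, 79.0], 88.8], np.float64(0.1071), 210) [0.60805951 0.10451594 0.1071362 ]
```

```bash
python3 -m creep '{"translation":[[0,0.01,0.25],[0,0.01,0.45],[0,0.01,0.6],[0,0.01,0.65],[0,0.01,0.65],[0,0.01,0.65],[0,0.01,0.65],[0,0.01,0.65],[0,0.01,0.65],[0,0.01,0.65],[0,0.01,0.65]],"angular":[[0,0,0],[0,0,0],[0,0,0],[0,0,0],[0,0,0],[0,0,0],[0,0,0],[0,0,0],[0,0,0],[0,0,0],[0,0,0]],"grip":[0.4,0.4,0.4,0.4,0.4,1,1,1,1,1,1]}'
python3 -m creep '{"translation":[[0,0.07,-0.051],[0,0.147,-0.091],[0,0.231,-0.116],[0,0.317,-0.127],[0,0.405,-0.121],[0,0.489,-0.101],[0,0.569,-0.067],[0,0.643,-0.019],[0,0.706,0.04],[0,0.755,0.108],[0,0.755,0.108],[0,0.755,0.108]],"angular":[[0,0,0],[0,0,0],[0,0,0],[0,0,0],[0,0,0],[0,0,0],[0,0,0],[0,0,0],[0,0,0],[0,0,0],[0,0,0],[0,0,0]],"grip":[1,1,1,1,1,1,1,1,1,1,1,1]}'
python3 -c "
from h import *
snap('scene','sc2');snap('wrist','wr2')"
```

```text
clock: 2.6
eef_pos: [0.6018, 0.1035, 0.1044]
tcp_rot: [180.0, 0.0, 180.0]
contact_force: [0.4, 0.6, 0.0]
grip_width: 0.0121
grasp_force: 0.0
clock: 3.8
eef_pos: [0.6017, 0.2163, 0.0876]
tcp_rot: [-180.0, -0.0, 180.0]
contact_force: [0.5, -0.4, 0.6]
grip_width: 0.0005
grasp_force: 0.0
```

View pics/sc2.png

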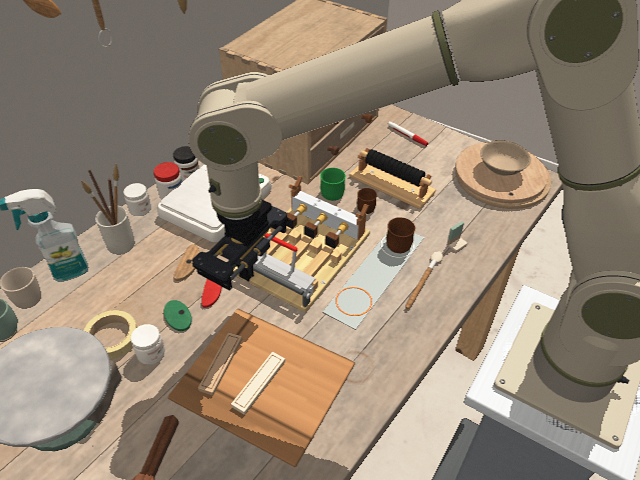

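The fingers had not finished closing when the swing began: the handle is still at (281,243) and the rail is shut. I'll go back and pinch again with more closing time.

```bash
python3 -m creep '{"translation":[[0,0,-0.3],[0,0,-0.5],[0,-0.3,-0.5],[0,-0.6,-0.5],[0,-0.75,-0.5],[0,-0.75,-0.4],[0,-0.755,-0.2],[0,-0.755,-0.11],[0,-0.755,-0.1],[0,-0.755,-0.1]],"angular":[[0,0,0],[0,0,0],[0,0,0],[0,0,0],[0,0,0],[0,0,0],[0,0,0],[0,0,0],[0,0,0],[0,0,0]],"grip":[0.6,0.6,0.6,0.6,0.6,0.6,0.6,0.6,0.6,0.6]}'
python3 -m creep '{"translation":[[0,0,0],[0,0,0],[0,0,0],[0,0,0],[0,0,0],[0,0,0],[0,0,0],[0,0,0],[0,0,0],[0,0,0]],"angular":[[0,0,0],[0,0,0],[0,0,0],[0,0,0],[0,0,0],[0,0,0],[0,0,0],[0,0,0],[0,0,0],[0,0,0]],"grip":[1,1,1,1,1,1,1,1,1,1]}'
```

```text
clock: 4.9
eef_pos: [0.6019, 0.1041, 0.1034]
tcp_rot: [180.0, -0.0, -180.0]
contact_force: [0.3, 0.4, -0.5]
grip_width: 0.0349
grasp_force: 0.0
clock: 5.9
eef_pos: [0.6018, 0.1035, 0.1031]
tcp_rot: [180.0, 0.0, -180.0]
contact_force: [0.3, 0.4, -0.0]
grip_width: 0.0008
grasp_force: 0.0
```

Run:
```python
from fit import *
b=snap('side','si3');a=snap('scene','sc3')
for s in(a,b,load('sc2'),load('wr2')):
    p=box(s,(.5,.0),(.72,.3),.045,.14,red); print(len(p), len(p)>3 and (rect(p),p.mean(0)))
cv2.imwrite('pics/v3.png',np.vstack([cv2.resize(s['img'][r[1]:r[1]+100,r[0]:r[0]+260,::-1],None,fx=3,fy=3,interpolation=cv2.INTER_CUBIC) for s,r in((a,(180,205)),(b,(230,200)))]))
```

```text
127 (([[595.1, 104.7], [64.1, 12.0], 1.4], np.float64(0.1065), 127), array([0.59479815, 0.10526587, 0.10639757]))
0 False
115 (([[600.9, 106.3], [76.7, 11.1], 2.4], np.float64(0.1067), 115), array([0.59376206, 0.10576253, 0.1066707 ]))
2072 (([[590.3, 103.2], [9.7, 59.4], 89.1], np.float64(0.1072), 2072), array([0.58895987, 0.10438775, 0.10670256]))
```

View pics/v3.png

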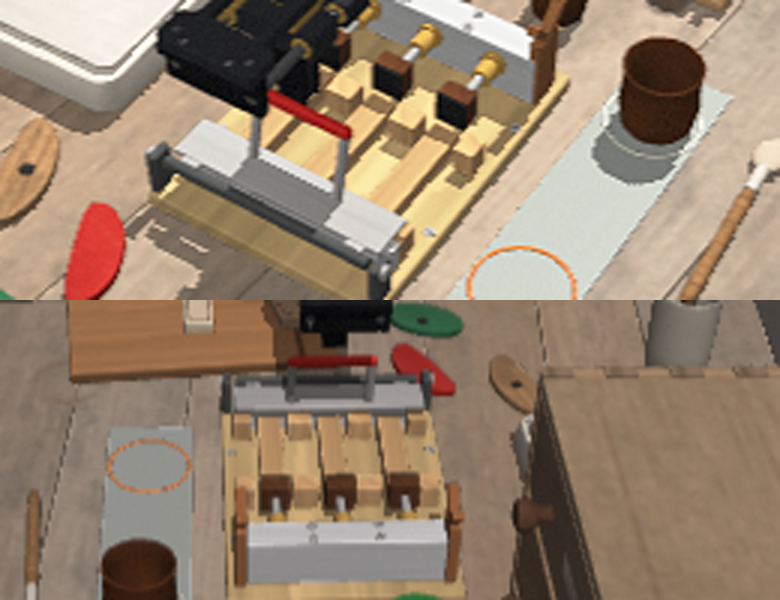

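Run:
```python
from fit import *
st=manip.read_state();print(st['eef_pos'],st['tcp_rot'],st['grip_width'],st['joint_positions'])
for f in('sc3','si3'):
    s=load(f)
    for X in(st['eef_pos'],st['eef_pos']-[0,0,.019],st['eef_pos']+[0,0,.05],(.6015,.1025,.102)): print(f,proj(s,X))
crop(load('si3'),'v4',150,60,450,285,2.6)
```

```text
[0.60176552 0.10351975 0.10307028] [-1.79999263e+02  2.82132035e-03 -1.79998384e+02] 0.00032689687065518057 [  0.31880238  22.37996011 -18.00431884  92.17380056   7.36834679
  66.61203692  70.65539802]
sc3 (np.float64(280.2178763877252), np.float64(242.21267799314455))
sc3 (np.float64(280.58841281379097), np.float64(248.50643640381008))
sc3 (np.float64(279.2016608206895), np.float64(224.9517157174844))
sc3 (np.float64(280.6306590072476), np.float64(242.32008340982088))
si3 (np.float64(340.76559888568386), np.float64(219.16020283998043))
si3 (np.float64(340.5086077924803), np.float64(224.81427825682982))
si3 (np.float64(341.46129785214754), np.float64(203.85409096358802))
si3 (np.float64(340.6821401272089), np.float64(219.70310333121657))
```

View pics/v4.png

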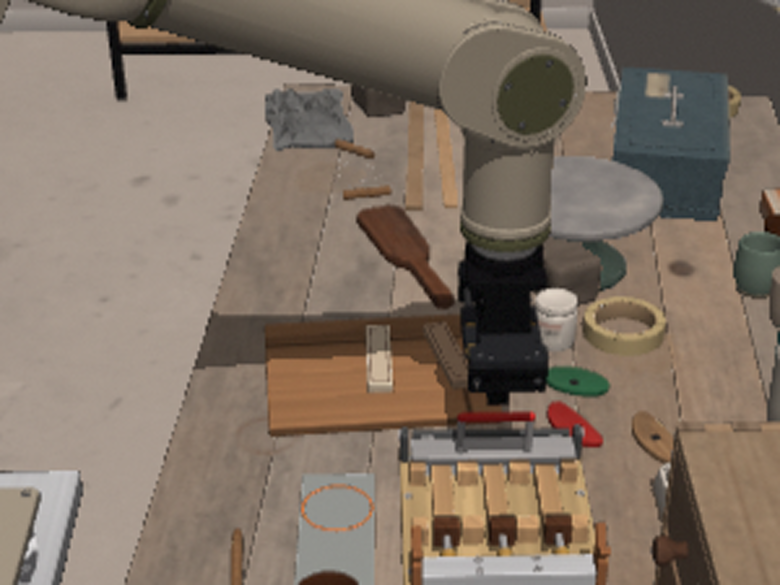

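Run:
```python
from fit import *
for f in('sc3','si3'):
    s=load(f)
    p=box(s,(.5,.02),(.72,.3),.06,.2,black)
    for z in np.arange(.06,.2,.01):
        q=p[(p[:,2]>z)&(p[:,2]<z+.01)]
        if len(q)>2: print(f,round(z,3),len(q),q[:,:2].min(0).round(3),q[:,:2].max(0).round(3))
s=load('wr2'); print(s['t'], (-s['R'].T@s['t']), s['R'].round(2).tolist())
w=snap('wrist','wr4')
p=box(w,(.5,.0),(.72,.3),.045,.14,red); print(len(p), len(p)>3 and (rect(p),p.mean(0)))
vv=np.concatenate([load('sc3')['img'][200:290,220:340],load('sc3')['img'][200:290,220:340]*0],1)
cv2.imwrite('pics/v5.png',np.hstack([cv2.resize(load('sc3')['img'][190:290,210:330,::-1],(400,334),interpolation=cv2.INTER_CUBIC),cv2.resize(w['img'][...,::-1],(400,334))]))
```

```text
sc3 0.12 18 [0.591 0.099] [0.612 0.115]
sc3 0.13 50 [0.591 0.096] [0.611 0.116]
sc3 0.14 32 [0.592 0.095] [0.61  0.116]
sc3 0.15 30 [0.591 0.097] [0.604 0.118]
sc3 0.16 16 [0.591 0.11 ] [0.613 0.119]
sc3 0.17 3 [0.603 0.119] [0.609 0.121]
sc3 0.19 11 [0.565 0.132] [0.595 0.137]
si3 0.07 7 [0.562 0.103] [0.568 0.111]
si3 0.08 7 [0.562 0.097] [0.567 0.103]
si3 0.09 4 [0.561 0.096] [0.567 0.102]
si3 0.12 18 [0.59  0.088] [0.612 0.107]
si3 0.13 25 [0.589 0.086] [0.611 0.097]
[-0.21593755 -0.57823308  0.10756469] [0.52204434 0.21583968 0.27099007] [[0.0, 1.0, -0.0], [0.96, -0.0, 0.29], [0.29, -0.0, -0.96]]
982 (([[580.0, 101.9], [8.8, 38.7], 89.2], np.float64(0.1077), 982), array([0.57919494, 0.10209103, 0.10748519]))
```

View pics/v5.png

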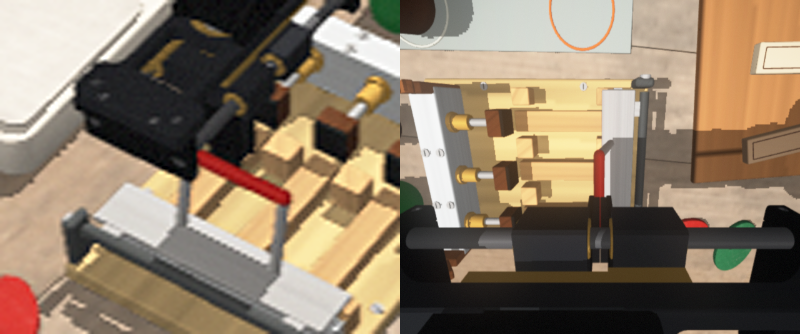

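Run:
```python
from fit import *
for f in('sc3','si3','wr4'):
    W=cloud(load(f)); s=load(f)
    p=W[(s['z_map']>0)&(abs(W[...,0]-.6015)<.012)&(abs(W[...,1]-.1025)<.022)&(W[...,2]>.06)&(W[...,2]<.16)]
    c=s['img'][(s['z_map']>0)&(abs(W[...,0]-.6015)<.012)&(abs(W[...,1]-.1025)<.022)&(W[...,2]>.06)&(W[...,2]<.16)]
    for z in np.arange(.06,.16,.006):
        m=(p[:,2]>z)&(p[:,2]<=z+.006)
        if m.any(): print(f,round(z,3),m.sum(),p[m].min(0).round(3)[:2],p[m].max(0).round(3)[:2],c[m].mean(0).round())
s=load('wr0');W=cloud(s);st=[.6247,0,.2012]
p=W[(s['z_map']>0)&(W[...,2]>.14)&(abs(W[...,1])<.03)]; print(p[:,2].min(), np.percentile(p[:,2],[1,5]))
```

```text
sc3 0.096 7 [0.593 0.104] [0.612 0.108] [153.  68.  49.]
sc3 0.102 36 [0.59  0.099] [0.613 0.11 ] [157.  32.  29.]
sc3 0.108 10 [0.593 0.102] [0.612 0.111] [166.  34.  31.]
sc3 0.12 4 [0.593 0.095] [0.606 0.113] [63. 33. 27.]
sc3 0.126 30 [0.59  0.097] [0.613 0.116] [24. 20. 20.]
sc3 0.132 31 [0.591 0.096] [0.611 0.116] [16. 15. 17.]
sc3 0.138 26 [0.591 0.096] [0.61  0.116] [16. 17. 17.]
sc3 0.144 16 [0.592 0.095] [0.604 0.115] [14. 14. 15.]
sc3 0.15 23 [0.591 0.094] [0.604 0.117] [19. 19. 20.]
sc3 0.156 10 [0.592 0.111] [0.612 0.118] [17. 18. 19.]
si3 0.096 5 [0.594 0.097] [0.613 0.102] [87. 16. 16.]
si3 0.102 24 [0.591 0.091] [0.613 0.105] [98. 28. 23.]
si3 0.108 6 [0.599 0.095] [0.613 0.102] [100.  40.  33.]
si3 0.12 6 [0.596 0.091] [0.612 0.096] [33. 26. 23.]
si3 0.126 18 [0.59  0.088] [0.611 0.107] [16. 14. 13.]
si3 0.132 16 [0.59  0.086] [0.611 0.097] [14. 13. 12.]
si3 0.138 3 [0.592 0.09 ] [0.611 0.092] [17. 14. 13.]
wr4 0.102 190 [0.59  0.097] [0.601 0.107] [149.  57.  45.]
wr4 0.108 91 [0.59  0.099] [0.599 0.105] [160.  51.  41.]
wr4 0.12 59 [0.591 0.094] [0.593 0.112] [70. 54. 43.]
wr4 0.126 169 [0.59  0.094] [0.593 0.112] [57. 43. 34.]
wr4 0.132 202 [0.59  0.094] [0.593 0.112] [54. 41. 33.]
wr4 0.138 227 [0.59  0.094] [0.593 0.112] [49. 38. 30.]
wr4 0.144 261 [0.59  0.095] [0.603 0.11 ] [52. 34. 28.]
wr4 0.15 194 [0.59  0.096] [0.595 0.11 ] [40. 32. 27.]
wr4 0.156 145 [0.59  0.096] [0.593 0.11 ] [39. 31. 26.]
0.22090093805244687 [0.23298275 0.27068354]
```

The cloud shows the fingertips at z = 0.122, which is 19 mm above the reported TCP, so the real grasp point is about 38 mm above it. I'll plan with tip z = eef z + 0.0195.

```bash
python3 -m creep '{"translation":[[0,0,0],[0,0,0],[0,0,0],[0,0,0],[0,0,0],[0,0,0.08],[0,0,0.16],[0,0,0.24],[0,0,0.25],[0,0,0.25],[0,0,0.25],[0,0,0.25],[0,0,0.25],[0,0,0.25],[0,0,0.25],[0,0,0.25],[0,0,0.25]],"angular":[[0,0,0],[0,0,0],[0,0,0],[0,0,0],[0,0,0],[0,0,0],[0,0,0],[0,0,0],[0,0,0],[0,0,0],[0,0,0],[0,0,0],[0,0,0],[0,0,0],[0,0,0],[0,0,0],[0,0,0]],"grip":[0.6,0.6,0.6,0.6,0.6,0.6,0.6,0.6,0.6,1,1,1,1,1,1,1,1]}'
```

```text
clock: 7.75
eef_pos: [0.6022, 0.103, 0.066]
tcp_rot: [-180.0, 0.0, 180.0]
contact_force: [-1.8, -3.7, 6.1]
grip_width: 0.009
grasp_force: 30.0
```

Gripped (9 mm, 30 N). Now swing.

```bash
python3 -m creep '{"translation":[[0,0.035,-0.028],[0,0.07,-0.051],[0,0.108,-0.073],[0,0.147,-0.091],[0,0.19,-0.106],[0,0.231,-0.116],[0,0.317,-0.127],[0,0.405,-0.121],[0,0.489,-0.101],[0,0.569,-0.067],[0,0.643,-0.019],[0,0.706,0.04],[0,0.755,0.108],[0,0.755,0.108],[0,0.755,0.108]],"angular":[[0,0,0],[0,0,0],[0,0,0],[0,0,0],[0,0,0],[0,0,0],[0,0,0],[0,0,0],[0,0,0],[0,0,0],[0,0,0],[0,0,0],[0,0,0],[0,0,0],[0,0,0]],"grip":[1,1,1,1,1,1,1,1,1,1,1,1,1,1,1]}'
python3 - <<'E'
from fit import *
for n in('scene','side'):
    s=snap(n,n+'5')
    p=box(s,(.5,.0),(.72,.3),.045,.14,red); print(len(p), len(p)>3 and (rect(p),p.mean(0)))
E
```

```text
clock: 9.25
eef_pos: [0.6033, 0.2152, 0.0499]
tcp_rot: [-179.9, 0.1, 179.9]
contact_force: [5.3, -6.3, 4.1]
grip_width: 0.0088
grasp_force: 30.0
65 (([[578.9, 217.2], [9.3, 35.3], 86.6], np.float64(0.0888), 65), array([0.57878732, 0.21741761, 0.0886856 ]))
0 False
```

```bash
python3 -m creep '{"translation":[[0,0,0],[0,0,0],[0,0,0],[0,0,0],[0,0,-0.2],[0,0,-0.4],[0,0,-0.7],[0,0,-1],[0.2,0.3,-1],[0.4,0.6,-1],[0.5,0.7,-1],[0.5,0.7,-1]],"angular":[[0,0,0],[0,0,0],[0,0,0],[0,0,0],[0,0,0],[0,0,0],[0,0,0],[0,0,0],[0,0,0.28],[0,0,0.56],[0,0,0.84],[0,0,1]],"grip":[0.7,0.7,0.7,0.7,0.7,0.7,0.7,0.7,0.5,0.4,0.35,0.35]}'
python3 -m creep '{"translation":[[0,0,0],[0,0,0],[0,0,0],[0,0,0]],"angular":[[0,0,0.28],[0,0,0.56],[0,0,0.84],[0,0,1]],"grip":[0.35,0.35,0.35,0.35]}'
python3 -m creep '{"translation":[[0,0,0],[0,0,0],[0,0,0],[0,0,0],[0,0,0]],"angular":[[0,0,0.28],[0,0,0.56],[0,0,0.84],[0,0,1],[0,0,1]],"grip":[0.35,0.35,0.35,0.35,0.35]}'
cat > strips.py <<'E'
from fit import *
def strips(s):
    W=cloud(s);m=(s['z_map']>0)&(W[...,0]>.40)&(W[...,0]<.68)&(W[...,1]>.22)&(W[...,1]<.47)&(W[...,2]>.0165)&(W[...,2]<.03)
    k,l=cv2.connectedComponents(cv2.erode(m.astype(np.uint8),np.ones((2,2))))
    for j in range(1,k):
        if (l==j).sum()>60: print('  S',*rect(W[l==j]),s['img'][l==j].mean(0).round())
E
python3 - <<'E'
from strips import *
s=snap('wrist','wr6'); strips(s); print(manip.read_state()['eef_pos'])
s=snap('scene','sc6'); strips(s)
p=box(s,(.5,.0),(.72,.3),.045,.14,red); print(rect(p),p.mean(0))
E
```

```text
clock: 10.55
eef_pos: [0.5222, 0.3277, 0.1997]
tcp_rot: [179.9, -0.1, 150.2]
contact_force: [0.1, 0.4, 0.5]
grip_width: 0.0502
grasp_force: 0.0
clock: 10.95
eef_pos: [0.5263, 0.3222, 0.1992]
tcp_rot: [-180.0, -0.0, 119.7]
contact_force: [-0.4, 0.5, -0.7]
grip_width: 0.0566
grasp_force: 0.0
clock: 11.45
eef_pos: [0.5264, 0.3222, 0.1992]
tcp_rot: [-180.0, -0.0, 90.0]
contact_force: [-0.3, -0.1, 0.6]
grip_width: 0.0566
grasp_force: 0.0
  S [[675.7, 403.4], [6.9, 34.8], 0.8] 0.0255 135 [113. 105.  95.]
  S [[540.2, 354.8], [28.8, 128.6], 13.3] 0.0221 3259 [231. 196. 154.]
  S [[481.7, 347.8], [29.0, 128.1], 0.8] 0.022 3283 [243. 230. 205.]
[0.52641669 0.3221015  0.19923959]
  S [[538.7, 357.9], [28.5, 129.1], 13.4] 0.0216 905 [222. 187. 147.]
  S [[480.2, 351.0], [29.3, 129.9], 1.3] 0.0217 940 [238. 225. 199.]
([[0.0, 0.0], [0.0, 0.0], 0.0], np.float64(nan), 0) [nan nan nan]
  return _methods._mean(a, axis=axis, dtype=dtype,
  ret = ret.dtype.type(ret / rcount)
<stdin>:4: RuntimeWarning: Mean of empty slice.
  ret = um.true_divide(
```

```bash
python3 -m creep '{"translation":[[0.219,0.091,0.2],[0.219,0.091,0.5],[0.219,0.091,0.8],[0.219,0.091,0.93],[0.219,0.091,0.93],[0.219,0.091,0.93]],"angular":[[0,0,-0.25],[0,0,-0.443],[0,0,-0.443],[0,0,-0.443],[0,0,-0.443],[0,0,-0.443]],"grip":[0.53,0.53,0.53,0.53,0.53,0.53]}'
python3 -m creep '{"translation":[[0,0,0.15],[0,0,0.3],[0,0,0.38],[0,0,0.43],[0,0,0.44],[0,0,0.44],[0,0,0.44],[0,0,0.44]],"angular":[[0,0,0],[0,0,0],[0,0,0],[0,0,0],[0,0,0],[0,0,0],[0,0,0],[0,0,0]],"grip":[0.53,0.53,0.53,0.53,0.53,1,1,1]}'
```

```text
clock: 12.15
eef_pos: [0.5408, 0.355, 0.0608]
tcp_rot: [180.0, -0.0, 103.4]
contact_force: [-0.3, -0.6, 0.6]
grip_width: 0.0411
grasp_force: 0.0
clock: 12.95
eef_pos: [0.541, 0.3551, -0.0051]
tcp_rot: [179.9, -0.0, 103.3]
contact_force: [-0.2, -0.0, 4.1]
grip_width: 0.0297
grasp_force: 3.0
```

```bash
python3 -m creep '{"translation":[[0,0,0],[0,0,0],[0,0,-0.06],[0,0,-0.2],[0,0,-0.4],[0,0,-0.65],[0,0,-0.9],[0,0,-0.96],[0,0,-0.96]],"angular":[[0,0,0],[0,0,0],[0,0,0],[0,0,0],[0,0,0],[0,0,0.2],[0,0,0.4],[0,0,0.443],[0,0,0.443]],"grip":[1,1,1,1,1,1,1,1,1]}'
python3 -m creep '{"translation":[[-0.2,0.2,0],[-0.4,0.4,0],[-0.6,0.6,0],[-0.8,0.77,0],[-0.95,0.77,0],[-0.95,0.77,0]],"angular":[[0,0,0],[0,0,0],[0,0,0],[0,0,0],[0,0,0],[0,0,0]],"grip":[1,1,1,1,1,1]}'
python3 -m creep '{"translation":[[-0.2,0,0],[-0.4,0,0],[-0.6,0,0],[-0.8,0,0],[-0.9,0,0],[-0.95,0,0],[-0.95,0,0],[-0.95,0,0]],"angular":[[0,0,0],[0,0,0],[0,0,0],[0,0,0],[0,0,0],[0,0,0],[0,0,0],[0,0,0]],"grip":[1,1,1,1,1,1,1,1]}'
cat > lanes.py <<'E'
from fit import *
def held(s,z0,z1,x0,x1,y0=-.06,y1=.2):
    W=cloud(s);m=(s['z_map']>0)&(W[...,0]>x0)&(W[...,0]<x1)&(W[...,1]>y0)&(W[...,1]<y1)&(W[...,2]>z0)&(W[...,2]<z1)&(s['img'].max(-1)>90)
    k,l=cv2.connectedComponents(cv2.erode(m.astype(np.uint8),np.ones((3,3))))
    for j in range(1,k):
        if (l==j).sum()>60: print('  H',*rect(W[l==j]),W[l==j].min(0).round(4),W[l==j].max(0).round(4),s['img'][l==j].mean(0).round())
E
python3 - <<'E'
from lanes import *
s=snap('wrist','wr7'); print(manip.read_state()['eef_pos']); held(s,.14,.19,.6,.72)
W=cloud(s)
# rib and guides/ follower of the lanes
print('fol');held(s,.034,.042,.5,.71); 
m=(s['z_map']>0)&(W[...,2]>.053)&(W[...,2]<.06)&(abs(W[...,1])<.03)&(W[...,0]>.5)
for c in(.5455,.6015,.6575):
    q=W[m&(abs(W[...,0]-c)<.025)]
    if len(q)>20: print(c,q.min(0),q.max(0))
E
```

```text
clock: 13.85
eef_pos: [0.541, 0.3551, 0.1397]
tcp_rot: [179.9, -0.1, 90.0]
contact_force: [-0.6, 0.4, -1.6]
grip_width: 0.0297
grasp_force: 30.0
clock: 14.45
eef_pos: [0.6564, 0.2062, 0.1351]
tcp_rot: [-179.8, 0.2, 89.7]
contact_force: [-0.3, -0.3, -0.8]
grip_width: 0.0297
grasp_force: 30.0
clock: 15.25
eef_pos: [0.6557, 0.0718, 0.1375]
tcp_rot: [-180.0, -0.1, 90.1]
contact_force: [-0.2, 0.4, -2.0]
grip_width: 0.0292
grasp_force: 30.0
[0.65571282 0.07193561 0.13766015]
  H [[655.5, 98.5], [29.1, 78.1], 0.2] 0.1647 8624 [0.6408 0.0595 0.1623] [0.6701 0.1375 0.167 ] [186. 155. 121.]
  H [[655.5, 30.1], [20.3, 28.8], 88.8] 0.1647 1529 [0.6412 0.0199 0.1632] [0.6699 0.0404 0.1667] [227. 194. 153.]
fol
  H [[570.1, 113.2], [27.4, 115.7], 89.7] 0.0375 2527 [0.5123 0.0994 0.0342] [0.628  0.1271 0.04  ] [243. 228. 200.]
  H [[686.6, 112.4], [7.5, 26.9], 0.1] 0.0373 277 [0.6828 0.099  0.0353] [0.6903 0.1259 0.0393] [238. 211. 169.]
  H [[520.5, 18.5], [15.6, 7.9], 1.7] 0.0369 133 [0.5127 0.0144 0.0353] [0.5282 0.0225 0.0387] [242. 207. 142.]
  H [[573.2, 18.7], [7.6, 20.2], 89.9] 0.037 152 [0.5631 0.0149 0.0346] [0.5833 0.0225 0.0386] [241. 205. 139.]
```

View pics/wr7.png

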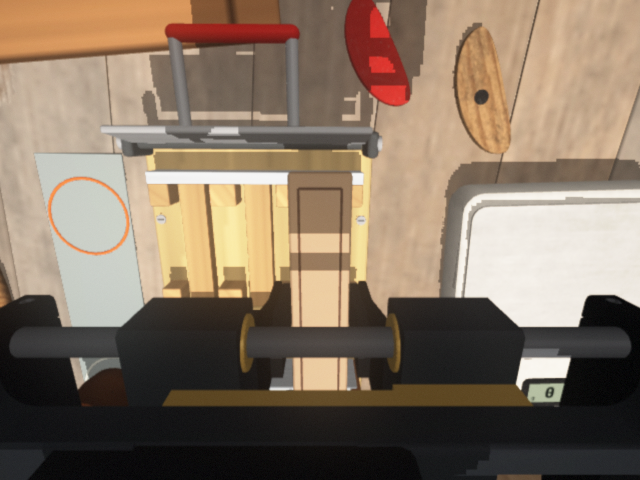

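Wrist view: the strip is held level, with its end at (320,180) over the fence (255,178). The rail is open at (240,135) and the lanes are clear.

```bash
python3 -m creep '{"translation":[[0.005,0.01,0.2],[0.005,0.01,0.4],[0.005,0.01,0.5],[0.005,0.01,0.6],[0.005,0.01,0.6],[0.005,0.01,0.6]],"angular":[[0,0,0],[0,0,0],[0,0,0],[0,0,0],[0,0,0],[0,0,0]],"grip":[1,1,1,1,1,1]}'
python3 - <<'E'
from lanes import *
s=snap('wrist','wr8'); print(manip.read_state()['eef_pos']); held(s,.05,.085,.62,.69)
E
```

```text
clock: 15.9
eef_pos: [0.658, 0.0707, 0.0487]
tcp_rot: [179.9, -0.0, 90.0]
contact_force: [-0.5, 0.3, -1.8]
grip_width: 0.0296
grasp_force: 30.0
[0.65830915 0.07060951 0.04924563]
  H [[657.5, 97.4], [29.4, 78.4], 0.3] 0.0758 8605 [0.6429 0.0582 0.0732] [0.6724 0.1365 0.0784] [191. 161. 126.]
  H [[657.5, 29.2], [28.5, 20.7], 1.0] 0.0759 1511 [0.6433 0.0188 0.0741] [0.6719 0.0395 0.0776] [235. 207. 165.]
```

```bash
python3 -m creep '{"translation":[[0,0,0.06],[0,0,0.12],[0,0,0.139],[-0.03,0,0.139],[-0.06,0,0.139],[-0.09,0,0.139],[-0.12,0,0.139],[-0.15,0,0.139],[-0.167,0,0.139],[-0.167,0,0.139],[-0.167,0,0.139]],"angular":[[0,0,0],[0,0,0],[0,0,0],[0,0,0],[0,0,0],[0,0,0],[0,0,0],[0,0,0],[0,0,0],[0,0,0],[0,0,0]],"grip":[1,1,1,1,1,1,1,1,1,1,1]}'
python3 - <<'E'
from lanes import *
s=snap('wrist','wr9'); print(manip.read_state()['eef_pos']); held(s,.046,.07,.63,.68); held(s,.03,.041,.5,.71,.1,.14)
E
```

```text
clock: 17.05
eef_pos: [0.6573, 0.0466, 0.0272]
tcp_rot: [180.0, -0.1, 90.0]
contact_force: [-0.8, 6.2, -2.1]
grip_width: 0.0295
grasp_force: 30.0
[0.65732406 0.04672573 0.02720056]
  H [[657.2, 73.3], [29.1, 78.2], 0.2] 0.0545 8788 [0.6426 0.0342 0.052 ] [0.6719 0.1124 0.0572] [191. 161. 125.]
  H [[657.0, 4.8], [28.7, 20.3], 0.1] 0.0541 1539 [ 0.6426 -0.0053  0.0523] [0.6713 0.015  0.0559] [236. 207. 165.]
  H [[601.1, 113.7], [26.6, 179.1], 89.9] 0.0375 12072 [0.5116 0.1004 0.0303] [0.6907 0.1271 0.0404] [189. 172. 150.]
```

```bash
python3 -m creep '{"translation":[[0,0,0.02],[0,0,0.04],[0,0,0.06],[0,0,0.075],[0,0,0.085],[0,0,0.088],[0.015,0,0.088],[0.03,0,0.088],[0.033,0,0.088],[0.033,0,0.088]],"angular":[[0,0,0],[0,0,0],[0,0,0],[0,0,0],[0,0,0],[0,0,0],[0,0,0],[0,0,0],[0,0,0],[0,0,0]],"grip":[1,1,1,1,1,1,1,1,1,1]}'
python3 - <<'E'
from lanes import *
s=snap('wrist','wr10'); print(manip.read_state()['eef_pos']); held(s,.0395,.055,.63,.68); held(s,.03,.0395,.5,.71,.1,.14)
E
```

```text
clock: 18.1
eef_pos: [0.6583, 0.051, 0.0148]
tcp_rot: [179.9, -0.1, 90.0]
contact_force: [1.3, 5.4, 4.9]
grip_width: 0.0295
grasp_force: 30.0
[0.65833976 0.05096967 0.01480008]
  H [[658.0, 77.4], [29.2, 78.0], 0.3] 0.042 8700 [0.6435 0.0384 0.0397] [0.6727 0.1163 0.0445] [195. 165. 130.]
  H [[657.9, 9.5], [28.5, 20.5], 0.8] 0.042 1532 [ 0.6437 -0.001   0.04  ] [0.6723 0.0196 0.0435] [239. 214. 172.]
  H [[601.2, 113.7], [26.7, 179.6], 90.0] 0.0375 13156 [0.5114 0.1003 0.0301] [0.691  0.1271 0.0395] [194. 176. 155.]
```

```bash
python3 -m creep '{"translation":[[0,0,0],[0,0,0],[0,0,0],[0,0,-0.1],[0,0,-0.3],[0,0,-0.3],[0,0,-0.3],[0,0,-0.3],[0,0,-0.3],[0,0,-0.3],[0,0,-0.2],[0,0,-0.1],[0,0,-0.07],[0,0,-0.055],[0,0,-0.045],[0,0,-0.04],[0,0,-0.04]],"angular":[[0,0,0],[0,0,0],[0,0,0],[0,0,0],[0,0,0],[0,0,0],[0,0,0],[0,0,0],[0,0,0],[0,0,0],[0,0,0],[0,0,0],[0,0,0],[0,0,0],[0,0,0],[0,0,0],[0,0,0]],"grip":[0.53,0.53,0.53,0.53,0.53,1,1,1,1,1,1,1,1,1,1,1,1]}'
python3 - <<'E'
from lanes import *
s=snap('wrist','wr11'); print(manip.read_state()['eef_pos']); held(s,.0395,.055,.63,.68)
E
```

```text
clock: 19.85
eef_pos: [0.6558, 0.0501, 0.0216]
tcp_rot: [-179.8, 0.0, 90.0]
contact_force: [-17.5, -1.4, 29.0]
grip_width: 0.0006
grasp_force: 14.2
[0.65582256 0.05005961 0.02160376]
  H [[658.1, 83.8], [29.0, 65.8], 0.1] 0.042 6511 [0.6436 0.0509 0.0398] [0.6726 0.1167 0.0448] [157. 126.  97.]
  H [[655.8, -2.2], [5.6, 13.2], 88.1] 0.0421 154 [ 0.6492 -0.005   0.0408] [0.6623 0.0007 0.0432] [211. 181. 144.]
```

```bash
python3 -m creep '{"translation":[[0,0,-0.1],[0,0,-0.4],[0,0,-0.7],[0.2,-0.15,-1],[0.4,-0.3,-1],[0.6,-0.45,-1],[0.8,-0.6,-1],[0.95,-0.6,-1]],"angular":[[0,0,0],[0,0,0],[0,0,0],[0,0,0],[0,0,0],[0,0,0],[0,0,0],[0,0,0]],"grip":[1,1,1,0.53,0.53,0.53,0.53,0.53]}'
python3 -m creep '{"translation":[[0.2,-0.15,0],[0.4,-0.3,0],[0.6,-0.45,0],[0.8,-0.55,0],[0.9,-0.55,0],[0.9,-0.55,0],[0.9,-0.55,0]],"angular":[[0,0,0],[0,0,0],[0,0,0],[0,0,0],[0,0,0],[0,0,0],[0,0,0]],"grip":[0.53,0.53,0.53,0.53,0.53,0.53,0.53]}'
python3 - <<'E'
from strips import *
s=snap('wrist','wr12'); strips(s); print(manip.read_state()['eef_pos'])
E
```

```text
clock: 20.7
eef_pos: [0.565, 0.1955, 0.1701]
tcp_rot: [-180.0, -0.0, 90.2]
contact_force: [1.8, 0.9, -0.7]
grip_width: 0.0325
grasp_force: 0.0
clock: 21.4
eef_pos: [0.4857, 0.3267, 0.1694]
tcp_rot: [-180.0, 0.1, 89.9]
contact_force: [-0.2, 0.2, 0.3]
grip_width: 0.0407
grasp_force: 0.0
  S [[675.7, 403.6], [7.4, 36.1], 1.6] 0.0242 257 [110. 102.  94.]
  S [[481.6, 348.0], [29.0, 128.9], 0.9] 0.0221 3787 [246. 235. 212.]
[0.48593612 0.3261652  0.16943991]
```

```bash
python3 -m creep '{"translation":[[0.147,-0.029,0.2],[0.147,-0.029,0.5],[0.147,-0.029,0.7],[0.147,-0.029,0.8],[0.147,-0.029,0.8]],"angular":[[0,0,-0.03],[0,0,-0.03],[0,0,-0.03],[0,0,-0.03],[0,0,-0.03]],"grip":[0.53,0.53,0.53,0.53,0.53]}'
python3 -m creep '{"translation":[[0,0,0.15],[0,0,0.28],[0,0,0.34],[0,0,0.367],[0,0,0.37],[0,0,0.37],[0,0,0.37],[0,0,0.37],[0,0,0.37],[0,0,0.37]],"angular":[[0,0,0],[0,0,0],[0,0,0],[0,0,0],[0,0,0],[0,0,0],[0,0,0],[0,0,0],[0,0,0],[0,0,0]],"grip":[0.53,0.53,0.53,0.53,0.53,1,1,1,1,1]}'
```

```text
clock: 21.95
eef_pos: [0.4804, 0.3478, 0.048]
tcp_rot: [-179.9, 0.1, 90.8]
contact_force: [0.6, 0.1, 0.5]
grip_width: 0.0409
grasp_force: 0.0
clock: 22.95
eef_pos: [0.4811, 0.3502, -0.0048]
tcp_rot: [179.9, -0.0, 90.9]
contact_force: [-0.9, -0.2, 5.4]
grip_width: 0.0294
grasp_force: 30.0
```

```bash
python3 -m creep '{"translation":[[0,0,-0.06],[0,0,-0.2],[0,0,-0.5],[0,0,-0.8],[0,0,-0.96],[0,0,-0.96]],"angular":[[0,0,0],[0,0,0],[0,0,0.03],[0,0,0.03],[0,0,0.03],[0,0,0.03]],"grip":[1,1,1,1,1,1]}'
python3 -m creep '{"translation":[[-0.2,0.1,0],[-0.4,0.2,0],[-0.6,0.3,0],[-0.8,0.4,0],[-0.92,0.43,0],[-0.92,0.43,0]],"angular":[[0,0,0],[0,0,0],[0,0,0],[0,0,0],[0,0,0],[0,0,0]],"grip":[1,1,1,1,1,1]}'
python3 -m creep '{"translation":[[-0.2,0,0],[-0.4,0,0],[-0.6,0,0],[-0.8,0,0],[-0.88,0,0],[-0.92,0,0.2],[-0.92,0,0.4],[-0.92,0,0.5],[-0.92,0,0.6],[-0.92,0,0.6],[-0.92,0,0.6]],"angular":[[0,0,0],[0,0,0],[0,0,0],[0,0,0],[0,0,0],[0,0,0],[0,0,0],[0,0,0],[0,0,0],[0,0,0],[0,0,0]],"grip":[1,1,1,1,1,1,1,1,1,1,1]}'
python3 - <<'E'
from lanes import *
s=snap('wrist','wr13'); print(manip.read_state()['eef_pos']); held(s,.05,.085,.52,.58)
E
```

```text
clock: 23.55
eef_pos: [0.4822, 0.3513, 0.1431]
tcp_rot: [179.7, -0.2, 90.0]
contact_force: [0.9, 0.5, -1.5]
grip_width: 0.0295
grasp_force: 30.0
clock: 24.15
eef_pos: [0.5457, 0.2078, 0.1373]
tcp_rot: [-179.9, 0.1, 89.7]
contact_force: [0.3, -0.1, -1.6]
grip_width: 0.0297
grasp_force: 30.0
clock: 25.25
eef_pos: [0.5448, 0.0749, 0.0484]
tcp_rot: [-180.0, -0.0, 90.1]
contact_force: [0.6, -0.7, -0.3]
grip_width: 0.0293
grasp_force: 30.0
[0.54534016 0.07476395 0.04894672]
  H [[544.9, 100.6], [76.1, 30.1], 89.9] 0.0751 8506 [0.5298 0.0625 0.0701] [0.5599 0.1386 0.0775] [205. 189. 165.]
  H [[544.6, 32.9], [20.3, 28.8], 89.8] 0.0752 1491 [0.5302 0.0227 0.0735] [0.559  0.0432 0.077 ] [245. 235. 215.]
```

```bash
python3 -m creep '{"translation":[[0,0,0.06],[0,0,0.12],[0,0,0.135],[-0.03,0,0.135],[-0.06,0,0.135],[-0.09,0,0.135],[-0.12,0,0.135],[-0.15,0,0.135],[-0.18,0,0.135],[-0.18,0,0.135],[-0.18,0,0.135]],"angular":[[0,0,0],[0,0,0],[0,0,0],[0,0,0],[0,0,0],[0,0,0],[0,0,0],[0,0,0],[0,0,0],[0,0,0],[0,0,0]],"grip":[1,1,1,1,1,1,1,1,1,1,1]}'
python3 - <<'E'
from lanes import *
s=snap('wrist','wr14'); print(manip.read_state()['eef_pos']); held(s,.046,.07,.51,.58)
E
```

```text
clock: 26.4
eef_pos: [0.5451, 0.0478, 0.0283]
tcp_rot: [180.0, -0.1, 90.0]
contact_force: [-0.5, 7.7, -1.4]
grip_width: 0.0295
grasp_force: 30.0
[0.54507641 0.0478982  0.0282829 ]
  H [[577.4, 150.0], [4.5, 3.8], 4.7] 0.0515 115 [0.5752 0.148  0.0488] [0.5796 0.152  0.0676] [121. 121. 118.]
  H [[545.3, 73.4], [30.3, 76.2], 0.1] 0.0551 8588 [0.5301 0.0353 0.0509] [0.5605 0.1115 0.0575] [206. 191. 167.]
  H [[544.6, 5.8], [28.6, 20.8], 1.2] 0.0549 1450 [ 0.5304 -0.0047  0.0533] [0.5591 0.0162 0.0569] [244. 234. 213.]
```

```bash
python3 -m creep '{"translation":[[0,0,0.02],[0,0,0.04],[0,0,0.06],[0,0,0.075],[0,0,0.085],[0,0,0.092],[0.015,0,0.092],[0.03,0,0.092],[0.037,0,0.092],[0.037,0,0.092]],"angular":[[0,0,0],[0,0,0],[0,0,0],[0,0,0],[0,0,0],[0,0,0],[0,0,0],[0,0,0],[0,0,0],[0,0,0]],"grip":[1,1,1,1,1,1,1,1,1,1]}'
python3 -m creep '{"translation":[[0,0,0],[0,0,0],[0,0,0],[0,0,-0.1],[0,0,-0.3],[0,0,-0.3],[0,0,-0.3],[0,0,-0.3],[0,0,-0.3],[0,0,-0.3],[0,0,-0.2],[0,0,-0.1],[0,0,-0.07],[0,0,-0.055],[0,0,-0.045],[0,0,-0.04],[0,0,-0.04]],"angular":[[0,0,0],[0,0,0],[0,0,0],[0,0,0],[0,0,0],[0,0,0],[0,0,0],[0,0,0],[0,0,0],[0,0,0],[0,0,0],[0,0,0],[0,0,0],[0,0,0],[0,0,0],[0,0,0],[0,0,0]],"grip":[0.53,0.53,0.53,0.53,0.53,1,1,1,1,1,1,1,1,1,1,1,1]}'
python3 - <<'E'
from lanes import *
s=snap('wrist','wr15'); print(manip.read_state()['eef_pos']); held(s,.0395,.055,.51,.58)
E
```

```text
clock: 27.45
eef_pos: [0.5461, 0.0523, 0.0152]
tcp_rot: [179.9, -0.0, 90.0]
contact_force: [-0.1, 3.0, 6.7]
grip_width: 0.0293
grasp_force: 30.0
clock: 29.15
eef_pos: [0.5449, 0.0523, 0.0216]
tcp_rot: [-180.0, 0.0, 90.0]
contact_force: [-7.9, -0.5, 11.5]
grip_width: 0.0003
grasp_force: 5.8
[0.5449363  0.05236999 0.0216521 ]
  H [[546.0, 85.3], [63.6, 28.9], 89.9] 0.042 6224 [0.5316 0.0535 0.0399] [0.5605 0.1171 0.0445] [172. 152. 127.]
  H [[544.8, -1.0], [7.7, 13.2], 89.2] 0.0421 221 [ 0.5382 -0.0049  0.0402] [0.5514 0.0028 0.044 ] [232. 222. 199.]
```

```bash
python3 -m creep '{"translation":[[0,0,-0.2],[0,0,-0.5],[0,0,-0.8],[0.2,0.1,-0.9],[0.4,0.2,-0.9],[0.6,0.3,-0.9],[0.8,0.377,-0.9],[1,0.377,-0.9],[1,0.377,-0.9]],"angular":[[0,0,0],[0,0,0],[0,0,0],[0,0,0],[0,0,0],[0,0,-0.28],[0,0,-0.56],[0,0,-0.84],[0,0,-1]],"grip":[1,1,1,0.7,0.7,0.7,0.7,0.7,0.7]}'
python3 -m creep '{"translation":[[0,0,0],[0,0,0],[0,0,0],[0,0,0]],"angular":[[0,0,-0.28],[0,0,-0.56],[0,0,-0.84],[0,0,-1]],"grip":[0.7,0.7,0.7,0.7]}'
python3 -m creep '{"translation":[[0,0,0],[0,0,0],[0,0,0],[0,0,0],[0,0,0],[0,0,0]],"angular":[[0,0,-0.28],[0,0,-0.56],[0,0,-0.84],[0,0,-1],[0,0,-1],[0,0,-1]],"grip":[0.7,0.7,0.7,0.7,0.7,0.7]}'
python3 - <<'E'
from lanes import *
s=snap('wrist','wr16'); print(manip.read_state()['eef_pos']);
p=box(s,(.5,.15),(.72,.3),.045,.14,red); print(rect(p),p.mean(0))
s=snap('scene','sc16'); held(s,.038,.048,.52,.575,-.02,.14);held(s,.038,.048,.63,.69,-.02,.14)
p=box(s,(.5,.15),(.72,.3),.045,.14,red); print(len(p)>5 and rect(p))
E
```

```text
clock: 30.1
eef_pos: [0.6007, 0.2082, 0.1556]
tcp_rot: [179.9, -0.2, 120.7]
contact_force: [-0.2, -0.3, 0.1]
grip_width: 0.0256
grasp_force: 0.0
clock: 30.5
eef_pos: [0.6019, 0.2024, 0.156]
tcp_rot: [180.0, 0.0, 150.3]
contact_force: [-0.4, -0.9, 0.6]
grip_width: 0.0261
grasp_force: 0.0
clock: 31.1
eef_pos: [0.6018, 0.2024, 0.1557]
tcp_rot: [180.0, 0.0, 179.8]
contact_force: [1.5, 0.4, -0.1]
grip_width: 0.0258
grasp_force: 0.0
[0.60175644 0.20234999 0.15560429]
([[601.8, 214.6], [80.7, 9.6], 0.2], np.float64(0.0895), 1093) [0.59993233 0.21440566 0.08940239]
  H [[546.0, 55.6], [126.8, 26.7], 89.8] 0.042 380 [ 0.5326 -0.0078  0.0382] [0.5596 0.119  0.0473] [241. 228. 202.]
  H [[657.9, 55.9], [126.9, 27.8], 89.9] 0.0421 367 [ 0.6439 -0.0075  0.038 ] [0.6718 0.1194 0.047 ] [225. 189. 148.]
([[601.1, 216.2], [13.7, 76.8], 86.3], np.float64(0.0887), 168)
```

```bash
python3 -m creep '{"translation":[[0,0.081,0.2],[0,0.081,0.4],[0,0.081,0.55],[0,0.081,0.65],[0,0.081,0.7],[0,0.081,0.705],[0,0.081,0.705],[0,0.081,0.705],[0,0.081,0.705],[0,0.081,0.705],[0,0.081,0.705],[0,0.081,0.705]],"angular":[[0,0,0],[0,0,0],[0,0,0],[0,0,0],[0,0,0],[0,0,0],[0,0,0],[0,0,0],[0,0,0],[0,0,0],[0,0,0],[0,0,0]],"grip":[0.7,0.7,0.7,0.7,0.7,0.7,1,1,1,1,1,1]}'
```

```text
clock: 32.4
eef_pos: [0.6022, 0.2151, 0.0504]
tcp_rot: [179.9, 0.1, -180.0]
contact_force: [-0.4, 2.3, 5.6]
grip_width: 0.0092
grasp_force: 30.0
```

```bash
python3 -m creep '{"translation":[[0,-0.026,-0.037],[0,-0.054,-0.073],[0,-0.085,-0.104],[0,-0.117,-0.133],[0,-0.191,-0.181],[0,-0.271,-0.215],[0,-0.355,-0.235],[0,-0.443,-0.24],[0,-0.529,-0.229],[0,-0.571,-0.218],[0,-0.613,-0.204],[0,-0.652,-0.186],[0,-0.69,-0.165],[0,-0.726,-0.141],[0,-0.76,-0.113],[0,-0.77,-0.103],[0,-0.77,-0.1],[0,-0.77,-0.1]],"angular":[[0,0,0],[0,0,0],[0,0,0],[0,0,0],[0,0,0],[0,0,0],[0,0,0],[0,0,0],[0,0,0],[0,0,0],[0,0,0],[0,0,0],[0,0,0],[0,0,0],[0,0,0],[0,0,0],[0,0,0],[0,0,0]],"grip":[1,1,1,1,1,1,1,1,1,1,1,1,1,1,1,1,1,1]}'
python3 - <<'E'
from lanes import *
s=snap('scene','sc17')
p=box(s,(.5,.05),(.72,.3),.045,.14,red); print(len(p)>5 and rect(p))
held(s,.038,.048,.52,.575,-.02,.14);held(s,.038,.048,.63,.69,-.02,.14)
W=cloud(s)
for x0 in(.56,.62):
  q=W[(s['z_map']>0)&(abs(W[...,0]-x0)<.02)&(W[...,1]>.115)&(W[...,1]<.14)]; print(np.percentile(q[:,2],[10,50,90]))
E
```

```text
clock: 34.2
eef_pos: [0.6015, 0.101, 0.0662]
tcp_rot: [179.9, 0.0, -179.9]
contact_force: [-8.9, 7.2, 17.9]
grip_width: 0.0089
grasp_force: 30.0
([[577.5, 103.2], [30.7, 10.2], 0.1], np.float64(0.1054), 61)
  H [[546.0, 46.6], [109.6, 26.9], 89.2] 0.042 330 [ 0.5322 -0.0083  0.038 ] [0.5591 0.1014 0.0473] [238. 225. 199.]
[0.16657841 0.38444077 0.49674329]
[0.04751842 0.19734863 0.37338245]
```

```bash
python3 -m creep '{"translation":[[0,0,0],[0,0,0],[0,0,0],[0,0,0],[0,0,-0.15],[0,0,-0.35],[0,0,-0.6],[0,0,-0.9],[0,0,-0.9]],"angular":[[0,0,0],[0,0,0],[0,0,0],[0,0,0],[0,0,0],[0,0,0],[0,0,0],[0,0,0],[0,0,0]],"grip":[0.7,0.7,0.7,0.7,0.7,0.7,0.7,0.6,0.5]}'
python3 - <<'E'
from lanes import *
s=snap('wrist','wr18');
p=box(s,(.5,.05),(.72,.3),.045,.14,red); print(len(p)>5 and rect(p))
held(s,.038,.048,.52,.575,-.02,.14);held(s,.038,.048,.63,.69,-.02,.14)
W=cloud(s);o=(s['z_map']>0)&(W[...,2]<.07)
for x0 in(.54,.57):
  print([np.median(W[o&(abs(W[...,0]-x0)<.01)&(abs(W[...,1]-y)<.002)][:,2]).round(4) for y in(.108,.116,.124,.132,.14)])
s=load('wr0');W=cloud(s);o=(s['z_map']>0)&(W[...,2]<.07)
for x0 in(.54,.57):
  print([np.median(W[o&(abs(W[...,0]-x0)<.01)&(abs(W[...,1]-y)<.002)][:,2]).round(4) for y in(.108,.116,.124,.132,.14)])
E
python3 -m creep '{"translation":[[0.1,-0.25,0],[0.2,-0.5,0],[0.3,-0.75,0],[0.41,-1,0],[0.41,-1,0]],"angular":[[0,0,0],[0,0,0],[0,0,0],[0,0,0],[0,0,0]],"grip":[0.1,0.1,0.1,0.1,0.1]}'
python3 -m creep '{"translation":[[0,-0.25,0],[0,-0.5,0],[0,-0.75,0],[0,-0.9,0],[0,-1,0],[0,-1,0],[0,-1,0]],"angular":[[0,0,0],[0,0,0],[0,0,0],[0,0,0],[0,0,0],[0,0,0],[0,0,0]],"grip":[0.1,0.1,0.1,0.1,0.1,0.1,0.1]}'
python3 - <<'E'
from lanes import *
s=snap('wrist','wr19'); print(manip.read_state()['eef_pos'])
p=box(s,(.4,-.4),(.67,-.2),.06,.09,black); print(rect(p),p.mean(0))
E
```

```text
clock: 35.15
eef_pos: [0.6045, 0.0994, 0.206]
tcp_rot: [179.9, 0.5, 180.0]
contact_force: [0.7, 0.5, -0.6]
grip_width: 0.0354
grasp_force: 0.0
([[628.5, 103.2], [15.4, 2.7], 0.2], np.float64(0.1055), 53)
  H [[546.1, 45.9], [114.9, 27.4], 90.0] 0.0421 3172 [ 0.5324 -0.0116  0.0396] [0.5597 0.1033 0.0444] [240. 228. 203.]
  H [[657.9, 45.3], [28.9, 114.4], 0.1] 0.0422 2270 [ 0.6434 -0.0118  0.0394] [0.6724 0.1026 0.0445] [221. 185. 144.]
[np.float64(0.0485), np.float64(0.0485), np.float64(0.0484), np.float64(0.0485), np.float64(0.0482)]
[np.float64(0.0486), np.float64(0.0489), np.float64(0.0486), np.float64(0.0486), np.float64(0.0484)]
[np.float64(0.0494), np.float64(0.0493), np.float64(0.049), np.float64(0.0489), np.float64(0.0483)]
[np.float64(nan), np.float64(0.0497), np.float64(0.0492), np.float64(0.0492), np.float64(0.0483)]
clock: 35.7
eef_pos: [0.5378, -0.0578, 0.1982]
tcp_rot: [-179.8, -0.1, 179.5]
contact_force: [0.0, 0.7, 0.4]
grip_width: 0.0738
grasp_force: 0.0
clock: 36.4
eef_pos: [0.5403, -0.1995, 0.1989]
tcp_rot: [179.9, -0.0, -179.9]
contact_force: [-0.3, 0.2, 0.5]
grip_width: 0.078
grasp_force: 0.0
[ 0.54042679 -0.19902765  0.19919974]
([[538.4, -292.6], [36.9, 148.9], 85.8], np.float64(0.0733), 4343) [ 0.53780402 -0.28913413  0.07219617]
  return _methods._mean(a, axis=axis, dtype=dtype,
  ret = ret.dtype.type(ret / rcount)
```

View pics/wr19.png

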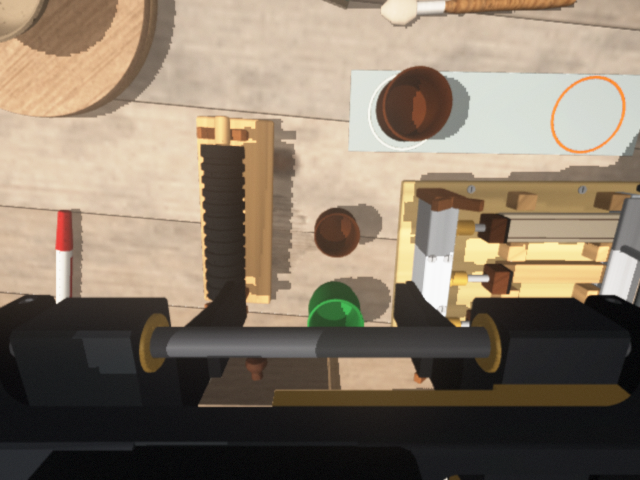

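```bash
cat > rol.py <<'E'
from fit import *
from scipy.optimize import least_squares
def cyl(s,x0,x1,y0,y1,z0,z1,r0=.02,f=black):
    p=box(s,(x0,y0),(x1,y1),z0,z1,f); xm=p[:,0].mean()
    fn=lambda q: np.hypot(p[:,1]-(q[0]+q[1]*(p[:,0]-xm)),p[:,2]-(q[2]+q[3]*(p[:,0]-xm)))-q[4]
    q=least_squares(fn,[p[:,1].mean(),0,p[:,2].max()-r0,0,r0],loss='soft_l1',f_scale=.001).x
    xl,xh=np.percentile(p[:,0],[.5,99.5]); print('axis y at',xm.round(4),q[0].round(4),'slope deg',np.degrees(q[1]).round(2),'z',q[2].round(4),np.degrees(q[3]).round(2),'r',q[4].round(4),'x',xl.round(4),xh.round(4),len(p))
E
python3 - <<'E'
from rol import *
for f in('wr19','sc0','si0','sc17'):
    cyl(load(f),.45,.63,-.33,-.24,.045,.09)
s=load('wr19')
# cradle base top z=12
p=box(s,(.4,-.36),(.67,-.2),.009,.015); print(rect(p))
E
```

```text
axis y at 0.5379 -0.2938 slope deg -3.41 z 0.0576 0.11 r 0.0184 x 0.4677 0.6085 4530
axis y at 0.5364 -0.291 slope deg -3.29 z 0.0585 0.03 r 0.0173 x 0.4644 0.6146 891
axis y at 0.5367 -0.2961 slope deg -3.19 z 0.0579 0.02 r 0.0179 x 0.4622 0.6106 1179
axis y at 0.5365 -0.2915 slope deg -3.44 z 0.058 0.07 r 0.0178 x 0.465 0.6143 882
([[541.7, -294.3], [80.1, 209.3], 86.8], np.float64(0.0121), 5728)
```

Wrist view: the roller is at (225,215) in its cradle, tilted about 3.4°. The small brown cup at (337,232) and the green cup at (335,305) stay clear of the fingers.

```bash
python3 -m creep '{"translation":[[0.015,-0.3,0],[0.015,-0.55,0],[0.015,-0.628,0.2],[0.015,-0.628,0.5],[0.015,-0.628,0.8],[0.015,-0.628,0.8]],"angular":[[0,0,0.112],[0,0,0.112],[0,0,0.112],[0,0,0.112],[0,0,0.112],[0,0,0.112]],"grip":[0.3,0.3,0.3,0.3,0.3,0.3]}'
python3 -m creep '{"translation":[[0,0,0.1],[0,0,0.2],[0,0,0.3],[0,0,0.38],[0,0,0.4],[0,0,0.4],[0,0,0.4],[0,0,0.4],[0,0,0.4],[0,0,0.4]],"angular":[[0,0,0],[0,0,0],[0,0,0],[0,0,0],[0,0,0],[0,0,0],[0,0,0],[0,0,0],[0,0,0],[0,0,0]],"grip":[0.3,0.3,0.3,0.3,0.3,1,1,1,1,1]}'
```

```text
clock: 37.05
eef_pos: [0.5346, -0.2915, 0.0735]
tcp_rot: [179.7, -0.5, 176.8]
contact_force: [-1.5, 0.5, -0.3]
grip_width: 0.0609
grasp_force: 0.0
clock: 38.05
eef_pos: [0.5385, -0.2934, 0.02]
tcp_rot: [179.9, 0.0, 176.7]
contact_force: [-0.4, 4.7, 1.9]
grip_width: 0.039
grasp_force: 30.0
```

```bash
python3 -m creep '{"translation":[[0,0,0],[0,0,-0.1],[0,0,-0.25],[0,0,-0.4],[0,0,-0.55],[0,0,-0.7],[0,0,-0.75],[0,0,-0.75]],"angular":[[0,0,0],[0,0,0],[0,0,0],[0,0,0],[0,0,-0.05],[0,0,-0.112],[0,0,-0.112],[0,0,-0.112]],"grip":[1,1,1,1,1,1,1,1]}'
python3 -m creep '{"translation":[[0,0.15,0],[0,0.3,0],[0,0.45,0],[0,0.6,0],[0,0.75,0],[0,0.9,0],[-0.1,1,0],[-0.25,1,0],[-0.42,1,0],[-0.42,1,0]],"angular":[[0,0,0],[0,0,0],[0,0,0],[0,0,0],[0,0,0],[0,0,0],[0,0,0],[0,0,0],[0,0,0],[0,0,0]],"grip":[1,1,1,1,1,1,1,1,1,1]}'
python3 -m creep '{"translation":[[0,0.15,0],[0,0.3,0],[0,0.4,0],[0,0.413,0],[0,0.413,0],[0,0.413,0]],"angular":[[0,0,0],[0,0,0],[0,0,0],[0,0,0],[0,0,0],[0,0,0]],"grip":[1,1,1,1,1,1]}'
python3 - <<'E'
from rol import *
s=snap('wrist','wr20'); print(manip.read_state()['eef_pos'],manip.read_state()['grip_width'])
cyl(s,.45,.72,-.14,-.03,.15,.21)
a=snap('scene','sc20'); cyl(a,.5,.72,-.14,-.03,.14,.188)
b=snap('side','si20'); cyl(b,.5,.72,-.14,-.03,.14,.188)
p=box(s,(.48,-.15),(.72,-.02),.08,.1); print(rect(p),p.min(0),p.max(0))
p=box(b,(.48,-.15),(.72,-.02),.08,.1); 
for q in (p[p[:,0]<.55],p[p[:,0]>.65]): print(len(q), len(q)>3 and (q.min(0),q.max(0),q.mean(0)))
cv2.imwrite('pics/v20.png',np.hstack([cv2.resize(s['img'][...,::-1],(400,300)),cv2.resize(b['img'][180:330,260:460,::-1],(400,300),interpolation=cv2.INTER_CUBIC)]))
E
```

```text
clock: 38.85
eef_pos: [0.5384, -0.2958, 0.1336]
tcp_rot: [-179.9, 0.1, 179.9]
contact_force: [0.4, -0.5, -2.6]
grip_width: 0.0392
grasp_force: 30.0
clock: 39.85
eef_pos: [0.6023, -0.1443, 0.1302]
tcp_rot: [179.9, -0.1, -180.0]
contact_force: [-0.5, 0.5, -2.6]
grip_width: 0.0391
grasp_force: 30.0
clock: 40.45
eef_pos: [0.6006, -0.0849, 0.1319]
tcp_rot: [-180.0, -0.0, 179.9]
contact_force: [0.1, -0.8, -3.3]
grip_width: 0.0394
grasp_force: 30.0
[ 0.60068979 -0.08488504  0.13191034] 0.03954153073356606
axis y at 0.5762 1.2552 slope deg -49.78 z 72.5112 0.96 r 72.3384 x 0.5308 0.6314 18489
axis y at 0.5611 -0.0805 slope deg 4.45 z 0.1693 -2.62 r 0.0162 x 0.5252 0.6073 539
axis y at 0.5899 -0.0895 slope deg -0.36 z 0.1687 -0.48 r 0.0169 x 0.5254 0.6742 531
([[513.0, -81.4], [10.0, 45.1], 0.2], np.float64(0.0946), 651) [ 0.50797907 -0.10398438  0.08027132] [ 0.51800337 -0.05888371  0.0983621 ]
55 (array([ 0.50700122, -0.10833968,  0.080366  ]), array([ 0.51648423, -0.06377649,  0.09883305]), array([ 0.51149525, -0.08269681,  0.09110752]))
48 (array([ 0.68260584, -0.10894772,  0.08121526]), array([ 0.69155463, -0.0652636 ,  0.09844983]), array([ 0.68671387, -0.08104596,  0.09001903]))
```

View pics/v20.png

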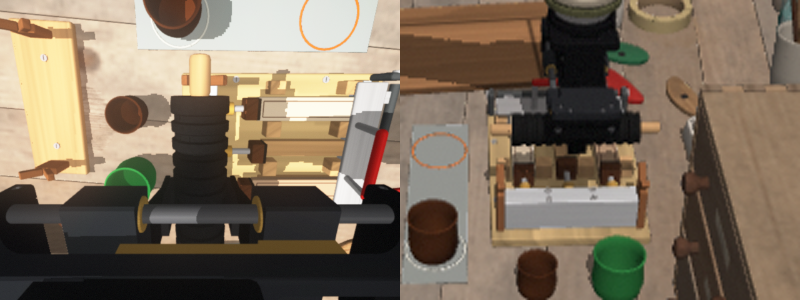

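```bash
python3 -m creep '{"translation":[[0,0.023,0.15],[0,0.023,0.3],[0,0.023,0.36],[0,0.023,0.4],[0,0.023,0.44],[0,0.023,0.44],[0,0.023,0.44]],"angular":[[0,0,0],[0,0,0],[0,0,0],[0,0,0],[0,0,0],[0,0,0],[0,0,0]],"grip":[1,1,1,1,1,1,1]}'
python3 -m creep '{"translation":[[0,0,0.02],[0,0,0.04],[0,0,0.06],[0,0,0.075],[0,0,0.085],[0,0,0.085]],"angular":[[0,0,0],[0,0,0],[0,0,0],[0,0,0],[0,0,0],[0,0,0]],"grip":[1,1,1,1,1,1]}'
python3 - <<'E'
from rol import *
b=snap('side','si21'); cyl(b,.5,.72,-.14,-.03,.07,.107)
E
```

```text
clock: 41.3
eef_pos: [0.6013, -0.0799, 0.0667]
tcp_rot: [-180.0, 0.1, 180.0]
contact_force: [0.7, -0.8, -2.7]
grip_width: 0.039
grasp_force: 30.0
clock: 41.9
eef_pos: [0.6011, -0.0804, 0.0535]
tcp_rot: [-180.0, 0.0, 180.0]
contact_force: [-0.4, -2.0, 0.3]
grip_width: 0.0394
grasp_force: 30.0
axis y at 0.589 -0.0851 slope deg -0.36 z 0.0882 -1.74 r 0.0174 x 0.5263 0.6748 339
```

```bash
python3 -m creep '{"translation":[[0,0,0.005],[0,0,0.005],[0,0,0.005],[0,0,0.005],[0,0,-0.1],[0,0,-0.3],[0,0,-0.6],[0,0,-0.9],[0,0,-1],[0,0,-1]],"angular":[[0,0,0],[0,0,0],[0,0,0],[0,0,0],[0,0,0],[0,0,0],[0,0,0],[0,0,0],[0,0,0],[0,0,0]],"grip":[0.4,0.4,0.4,0.4,0.4,0.3,0.15,0.15,0.15,0.15]}'
python3 - <<'E'
from rol import *
b=snap('side','si22'); cyl(b,.5,.72,-.14,-.03,.07,.12)
s=snap('wrist','wr22'); cyl(s,.5,.72,-.14,-.03,.07,.12); print(manip.read_state()['eef_pos'])
a=snap('scene','sc22')
def cup(s,lo=.05):
    p=box(s,(.38,-.2),(.49,.2),lo,.066); 
    if len(p)>10:
        (c,r)=cv2.minEnclosingCircle((p[:,:2]*1000).astype(np.float32)); print('cup',np.round(c,1),round(r,1),np.percentile(p[:,2],[50,98]),len(p))
for q in(a,b,s): cup(q)
for q in(load('wr0'),a,b,s):
    p=box(q,(.36,-.05),(.5,.2),-.004,.006,lambda i:(i[...,0]>150)&(i[...,2]<110)&(i[...,0]-i[...,2]>70))
    W=cloud(q);m=(W[...,2]<.006)&(W[...,0]>.38)&(W[...,0]<.49)&(W[...,1]>.0)&(W[...,1]<.16)&(q['img'][...,0]>140)&(q['img'][...,0].astype(int)-q['img'][...,2]>80)
    if m.sum()>10: print('ring',rect(W[m]))
E
```

```text
clock: 42.95
eef_pos: [0.6024, -0.0797, 0.2073]
tcp_rot: [-180.0, 0.3, -180.0]
contact_force: [0.2, -0.6, -0.5]
grip_width: 0.0731
grasp_force: 0.0
axis y at 0.5989 -0.0836 slope deg -0.05 z 0.0903 -0.32 r 0.0178 x 0.5264 0.6736 908
axis y at 0.5959 -0.0816 slope deg -0.2 z 0.0905 -0.16 r 0.0186 x 0.5275 0.6746 6675
[ 0.60062518 -0.07971878  0.20308306]
cup [ 429.9 -113.2] 33.7 [0.05708591 0.06314025] 217
cup [ 429.4 -117.4] 33.2 [0.05710141 0.06334411] 167
cup [ 429.5 -114.5] 31.2 [0.05943432 0.06194257] 1172
ring ([[433.6, 81.7], [75.7, 76.3], 73.2], np.float64(0.0026), 612)
ring ([[434.3, 82.1], [76.4, 76.4], 62.2], np.float64(0.0025), 122)
ring ([[433.1, 78.1], [73.9, 75.2], 88.0], np.float64(0.002), 42)
ring ([[433.7, 81.1], [76.6, 76.6], 88.5], np.float64(0.0026), 761)
```

```bash
python3 -m creep '{"translation":[[0.25,-0.06,0],[0.5,-0.12,0],[0.75,-0.2,0],[1,-0.232,0],[1,-0.232,0]],"angular":[[0,0,0],[0,0,0],[0,0,0],[0,0,0],[0,0,0]],"grip":[0,0,0,0,0]}'
python3 -m creep '{"translation":[[0.14,0,0.2],[0.14,0,0.4],[0.14,0,0.5],[0.14,0,0.6],[0.14,0,0.65],[0.14,0,0.65]],"angular":[[0,0,0],[0,0,0],[0,0,0],[0,0,0],[0,0,0],[0,0,0]],"grip":[0,0,0,0,0,0]}'
python3 - <<'E'
from rol import *
s=snap('wrist','wr23');print(manip.read_state()['eef_pos'])
a=snap('scene','sc23')
for q in(s,a):
    p=box(q,(.38,-.2),(.49,.2),.05,.066)
    if len(p)>10:
        (c,r)=cv2.minEnclosingCircle((p[:,:2]*1000).astype(np.float32)); print('cup',np.round(c,1),round(r,1),len(p))
E
```

```text
clock: 43.6
eef_pos: [0.4464, -0.1159, 0.2019]
tcp_rot: [-180.0, -0.2, 179.8]
contact_force: [1.5, -0.1, 0.1]
grip_width: 0.0868
grasp_force: 0.0
clock: 44.2
eef_pos: [0.429, -0.1142, 0.1043]
tcp_rot: [179.9, -0.2, -180.0]
contact_force: [-0.2, -0.2, 0.7]
grip_width: 0.0873
grasp_force: 0.0
[ 0.42960409 -0.11434943  0.10528111]
cup [ 429.2 -114.5] 31.3 2128
cup [ 431.5 -112.5] 33.5 182
```

Centred over the cup. Descend, close, and hold height.

```bash
python3 -m creep '{"translation":[[0,0,0.15],[0,0,0.3],[0,0,0.45],[0,0,0.6],[0,0,0.68],[0,0,0.69],[0,0,0.69],[0,0,0.69],[0,0,0.69],[0,0,0.69],[0,0,0.69],[0,0,0.69],[0,0,0.69]],"angular":[[0,0,0],[0,0,0],[0,0,0],[0,0,0],[0,0,0],[0,0,0],[0,0,0],[0,0,0],[0,0,0],[0,0,0],[0,0,0],[0,0,0],[0,0,0]],"grip":[0,0,0,0,0,0,0.5,0.5,0.5,0.5,0.5,0.5,0.5]}'
python3 - <<'E'
from rol import *
b=snap('side','si24');print(manip.read_state()['contact_force'])
p=box(b,(.38,-.2),(.49,.2),.05,.07); print(np.percentile(p[:,2],[50,90]),rect(p))
E
```

```text
clock: 45.6
eef_pos: [0.4303, -0.1147, 0.0028]
tcp_rot: [-180.0, 0.1, 180.0]
contact_force: [-1.9, 0.1, 6.3]
grip_width: 0.0604
grasp_force: 30.0
[-2.24254471 -0.08114094  6.02162886]Traceback (most recent call last):
  File "<stdin>", line 3, in <module>
    return _quantile_unchecked(
        a, q, axis, out, overwrite_input, method, keepdims, weights)
    return _ureduce(a,
                    func=_quantile_ureduce_func,
    ...<5 lines>...
                    overwrite_input=overwrite_input,
                    method=method)
    r = func(a, **kwargs)
    result = _quantile(arr,
                       quantiles=q,
    ...<2 lines>...
                       out=out,
                       weights=wgt)
    slices_having_nans = np.isnan(arr[-1, ...])
                                  ~~~^^^^^^^^^
IndexError: index -1 is out of bounds for axis 0 with size 0
```

```bash
python3 -m creep '{"translation":[[0,0.03,0],[0,0.08,0],[0,0.14,0],[0,0.2,0],[0,0.26,0],[0,0.32,0],[0,0.38,0],[0,0.44,0],[0,0.5,0],[0,0.56,0],[-0.01,0.62,0],[-0.01,0.68,0],[-0.01,0.74,0],[-0.02,0.8,0],[-0.02,0.86,0],[-0.02,0.92,0],[-0.02,0.96,0],[-0.02,0.98,0],[-0.02,0.98,0]],"angular":[[0,0,0],[0,0,0],[0,0,0],[0,0,0],[0,0,0],[0,0,0],[0,0,0],[0,0,0],[0,0,0],[0,0,0],[0,0,0],[0,0,0],[0,0,0],[0,0,0],[0,0,0],[0,0,0],[0,0,0],[0,0,0],[0,0,0]],"grip":[0.5,0.5,0.5,0.5,0.5,0.5,0.5,0.5,0.5,0.5,0.5,0.5,0.5,0.5,0.5,0.5,0.5,0.5,0.5]}'
python3 -m creep '{"translation":[[0,0.03,0],[0,0.08,0],[0,0.14,0],[0,0.2,0],[0,0.26,0],[0,0.3,0],[0,0.32,0],[0,0.32,0],[0,0.32,0]],"angular":[[0,0,0],[0,0,0],[0,0,0],[0,0,0],[0,0,0],[0,0,0],[0,0,0],[0,0,0],[0,0,0]],"grip":[0.5,0.5,0.5,0.5,0.5,0.5,0.5,0.5,0.5]}'
```

```text
clock: 47.55
eef_pos: [0.4335, 0.0325, 0.0028]
tcp_rot: [-180.0, 0.1, -180.0]
contact_force: [0.2, -0.5, 6.6]
grip_width: 0.0601
grasp_force: 30.0
clock: 48.45
eef_pos: [0.4335, 0.0805, 0.0028]
tcp_rot: [-180.0, 0.1, 180.0]
contact_force: [-0.3, -2.1, 6.1]
grip_width: 0.0604
grasp_force: 30.0
```

Release, rise, and check everything.

```bash
python3 -m creep '{"translation":[[0,0,0],[0,0,0],[0,0,0],[0,0,0],[0,0,0],[0,0,-0.05],[0,0,-0.15],[0,0,-0.3],[0,0,-0.5],[0,0,-0.8],[0,0,-1],[0,0,-1],[0,0,-1],[0,0,-1],[0,0,-1]],"angular":[[0,0,0],[0,0,0],[0,0,0],[0,0,0],[0,0,0],[0,0,0],[0,0,0],[0,0,0],[0,0,0],[0,0,0],[0,0,0],[0,0,0],[0,0,0],[0,0,0],[0,0,0]],"grip":[0,0,0,0,0,0,0,0,0,0,0,0,0,0,0]}'
python3 - <<'E'
from rol import *
from lanes import held
a=snap('scene','sc25');b=snap('side','si25');w=snap('wrist','wr25')
print(manip.read_state()['contact_force'])
for q in(w,a,b):
    p=box(q,(.38,-.2),(.49,.2),.05,.07)
    if len(p)>10:
        (c,r)=cv2.minEnclosingCircle((p[:,:2]*1000).astype(np.float32)); print('cup',np.round(c,1),round(r,1),np.percentile(p[:,2],[50,98]),len(p))
for q in (a,b): cyl(q,.5,.72,-.14,-.03,.07,.12)
held(a,.038,.048,.52,.575,-.02,.14);held(a,.038,.048,.63,.69,-.02,.14)
p=box(a,(.5,.05),(.72,.3),.06,.14,red); print(rect(p))
crop(a,'v25',165,165,445,375,2.85)
E
```

```text
clock: 49.95
eef_pos: [0.4321, 0.0803, 0.1512]
tcp_rot: [-180.0, -0.1, -180.0]
contact_force: [0.1, 0.4, -0.6]
grip_width: 0.0873
grasp_force: 0.0
[0.4940154  0.28616928 1.04130121]
cup [432.6  79.6] 31.2 [0.05946455 0.061828  ] 1463
cup [433.8  81.8] 33.4 [0.05814303 0.06328533] 232
cup [434.5  79. ] 33.9 [0.05634253 0.06303162] 132
axis y at 0.6116 -0.0797 slope deg -0.08 z 0.0908 -0.57 r 0.0181 x 0.5275 0.6771 856
axis y at 0.5992 -0.0839 slope deg -0.15 z 0.0907 -0.03 r 0.0176 x 0.5264 0.674 904
  H [[545.6, 53.9], [91.8, 26.3], 89.5] 0.0421 269 [0.5326 0.008  0.0381] [0.559  0.0997 0.0469] [242. 228. 201.]
  H [[656.1, 20.3], [53.0, 24.3], 82.3] 0.0421 112 [ 0.6458 -0.0055  0.0389] [0.6708 0.0473 0.0456] [220. 184. 145.]
([[600.4, 103.1], [12.0, 77.1], 90.0], np.float64(0.1053), 145)
```

View pics/v25.png

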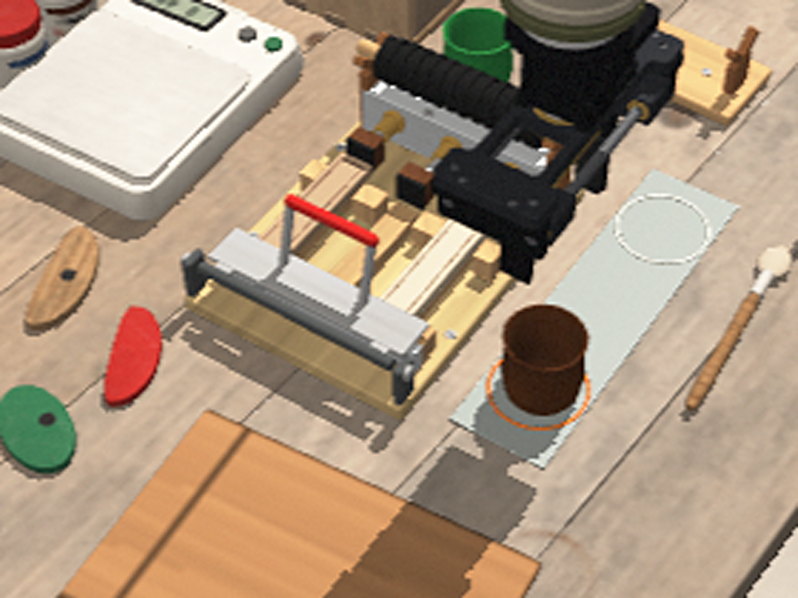

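The picture shows both strips behind the fence, the rail shut, the roller in the V-rests, the cup in the orange ring at crop (543,390), and the board empty.

```bash
python3 -c "
from bench import manip
print(manip.hand_in())"
```

```text
the job is handed in; nothing more can be done
None
```

I've handed in the job, which gave no verdict back. In the last camera check, the two strips present (cream and brown) were seated in lanes 1 and 3 with the rail shut over them, the roller was in the V-rests, the cup was on the orange ring, and the gripper was clear of everything.

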